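# Clear the stereo microscope: restack the dish and return the focus to its index

## Task

The viewing at the stereo microscope is finished. Take the petri dish out from under its head, keeping it level, and stack it squarely on top of the pile of two dishes on the bench without pushing the pile out of line; and turn the focus knob so that the head runs down until the white line on the left knob stands at the index bar of the scale plate behind it. Leave the other things on the bench as they are.

Things in the scene. Friction and masses are not known exactly. Their poses are not given: they have to be found in the camera images.
- viewed_dish: petri dish with its lid on, 62 mm across at the lid and 14 mm tall, about 40 g, one rigid piece; it starts on the microscope's stage, under the head. Origin: centre of its underside, z up. Solid to the fingers as a disc 58 mm across and 12.5 mm tall, so dishes stack at a pitch of about 12.5 mm.
- pile_top: an identical dish, the upper one of the pile of two on the bench; the viewed dish goes on top of it. Origin: centre of its underside, about 12.5 mm above the bench; its top is 12.5 mm above its origin.
- pile_bottom: an identical dish, the lower one of the pile, loose on the bench. The pile stands to the left or to the right of the microscope. Origin: centre of its underside.
- stereo_microscope: stereo microscope, 260 x 195 x 403 mm, fixed; origin on the bench under its middle; its -x is its front (eyepieces), +y its left. Base up to z 56 mm. Over the stage hangs the objective housing, 43 mm radius, underside at z 164 mm + focus joint, 57 mm radius above 198 mm. Eyepieces lean forward, up to 0.40 m high. The head reaches to y = +40 mm; column at x 91, y -22 mm.
- stage (a point): centre of the round stage (45 mm radius, 55 mm above the bench), straight under the objective; the viewed dish stands within about 15 mm of it. The two stage clips are swung aside; their posts (16 mm in diameter, 16 mm high) stand 36 mm behind this point, 55 mm to either side. A gooseneck lamp hangs over the stage's left front.
- stereo_microscope_knobs (a joint): angle of the focus knobs (both on one shaft along the microscope's own y axis), rad. 0 = white line at the index bar. Positive: top of the knob goes to the back (microscope's +x) and the head rises. Starts at 0.7 to 1.2, so the top must be turned towards the front. Stiff: needs 0.1 to 0.5 N m and stays where it is left.
- stereo_microscope_focus (a joint): height of the head on its column, m, driven by the knobs through a rack: 10 mm for each rad, and 10 mm when the knob stands at its index.
- knob_left (a point): on the axis of the left focus knob, at mid-length. The knob is a horizontal cylinder along the microscope's own y axis, 50 mm in diameter, 40 mm long (20 mm to each side of this point), about 0.22 m above the bench (plus the focus joint). On its inner side are the scale plate, 68 mm in diameter, and the focus housing; its outer end is free.
- knob_mark (a point): inner end of the white line that runs along the flank and over the end face of the left knob; it turns with the knob at 25 mm radius.
- index_mark (a point): the black index bar on the aluminium scale plate behind the left knob, at 30 mm radius, 30 degrees from the top towards the microscope's front; when the white line is in line with it the two points are 5 mm apart.
- bench_timer: bystander: digital timer lying on its back, 62 x 66 x 18 mm, to the right or left of the microscope. Origin: centre of its underside.
- tweezers: bystander: curved tweezers, 19 x 115 x 9 mm, lying on the bench left of the microscope's foot. Origin: centre of the underside.
- specimen_jar: bystander: white screw-top specimen jar, 50 mm in diameter, 58 mm tall, standing behind on the left. Origin: centre of its underside.
Mind the look-alikes: they are no part of the job. What is shaped like the pile_top but pink is not meant.

How it is judged:
At the end, for the whole second after the job is handed in: Knob at rest with its white line within 0.12 rad of the index; viewed dish flat on the pile's upper dish, centres within 7 mm; the two pile dishes still within 7 mm of each other and 30 mm of where they stood; all at rest (value of joint stereo_microscope_knobs between -0.12 and 0.12 rad and velocity of joint stereo_microscope_knobs below 0.05 rad/s and horizontal distance between viewed_dish and pile_top below 0.007 m and z of viewed_dish in the frame of pile_top between 0.009 and 0.016 m and angle between each of viewed_dish, pile_bottom's own z axis and vertical below 0.08 rad and horizontal distance between pile_top and pile_bottom below 0.007 m and z of pile_top in the frame of pile_bottom between 0.009 and 0.016 m and distance of pile_bottom from where it was at the start of the episode below 0.03 m and height (world z) of pile_bottom below 0.005 m and linear speed of each of viewed_dish, pile_top below 0.02 m/s); the robot touches nothing.
It fails at once if the viewed dish is tipped by more than 30 degrees (angle between viewed_dish's own z axis and vertical above 0.52 rad).
It fails at once if a bystander (timer, tweezers, jar) is shifted by more than 30 mm (distance of any of bench_timer, tweezers, specimen_jar from where it was at the start of the episode above 0.03 m).
It also fails if it takes over 72 s, if anything falls off the work surface, if the arm or the gripper's body presses on something with over 40 N, if the wrist force passes 120 N, or if a joint passes its speed limit or range.

## Robot

A 6-joint arm with a two-finger parallel gripper is mounted at the origin on a cart in front of the work surface, level with it; the furniture and walls round the work are solid. World frame = base frame: x ahead of the robot, y to its left, z up, the work surface at z = 0. Lengths are in m, angles in rad, forces in N, time in s.
With the tool pointing down it reaches from about 0.25 to 0.85 m from the base axis. Payload 12.5 kg.
Tool frame: the origin (TCP) lies on the front face of the gripper's body, between the roots of the fingers; the fingertips stand 84 mm ahead of it and the grasp point (between the pads) lies 65 mm ahead of it; z points along the fingers, y is the line along which they close (so a half turn about z gives the same grasp; the last joint's range is limited). The gripper opens to 93 mm and grips with 3 to 60 N. Pads are 15 mm wide; open, the fingers measure 128 mm over their backs; the gripper's body (75 mm by 188 mm) begins 65 mm behind the grasp point.
Start: joints at [-1.265, 0.351, 1.652, -0, 1.139, -0.085], TCP at [0.21, -0.509, 0.303] pointing down, gripper open.
Joint ranges: [-2.75, 2.75], [-0.79, 2.1], [0.01, 2.65], [-1.57, 4.71], [0.07, 3.14], [-2.87, 2.87]. Speed limits (rad/s): [2.22, 2.22, 2.79, 3.14, 3.14, 3.14].

## Interface

Orientations are given as a rotation vector (axis times angle).
In Python, from station import bot gives the robot as it stands.
- The arm moves only by the tool servo_tool, never from a script. Its argument "series" is a list of rows, each an object of numbers: "x", "y", "z": the shift along the tool's x, y, z in units of 40 mm (1.0 is 40 mm); "rx", "ry", "rz": the turn, a rotation vector about the tool's x, y, z in units of 6 degrees (1.0 is 6 degrees); "fingers": the finger opening in mm, from 0 to 93. In form: [{"x": .., "y": .., "z": .., "rx": .., "ry": .., "rz": .., "fingers": ..}, ...]. A call has 1 to 8 rows; each row shifts and turns the commanded pose from where the row before left it, along the tool's axes as they then stand; what a row does not reach is not made up. A row lasts 1/12 s, in which the tool goes at most 41.7 mm and 7.16 degrees, less where a joint would pass 70% of its speed; a pose out of reach is approached as far as the arm can. A call is refused whole if a number of a shift passes 1 or a number of a turn 1, either way. A call with a gripper value outside its range is refused whole. The fingers move at their own pace and stop on an object; "force" is the grip in N (left out, the last holds). Time passes only in rows, so rows that do not move let the fingers close. It gives the time, the measured TCP pose, the force, the opening and the grip force at its end, in the units of the state.
- bot.get_obs(): the state, without advancing time (a new reading comes with each control period).
- bot.camera(name): name is "side" or "top"; returns (picture, depth): 384x512x3 uint8, blue, green, red; 384x512 float32, m along the optical axis (not along the pixel's ray), 0 where there is no reading.
- bot.camera_info(name): a dict with "fovy" (degrees; the focal length in pixels is half the picture's height over the tangent of half this angle, whatever the lens; pixels are square), "cx", "cy" (the principal point, pixels), "R" (3x3) and "t" (3): a world point X has camera coordinates R X + t. Camera axes: x right, y down, z forward; pixel columns grow to the right and rows downward; lengths in m; the calibration is good to about 2 mm. A picture is of the moment at which its call begins. camera_info takes no time and is no camera call.
- bot.close_job(): hands the job in; it is judged then, once.
The state is a dict: "time": time; "joints": joint angles; "qd": joint speeds; "tau": joint torques, N m; "eef_pos": TCP position; "ee_rot": TCP orientation; "wrist_force": force on the tool from outside, world axes, zero at the start; "ft_torque": the same for the moment, N m; "opening": finger opening in m; "gripper_force": force on a finger pad.
Only numpy, scipy, OpenCV 4.12 (cv2) and the standard library are available. Lean on these libraries where they do the work, as an engineer would, in place of code of your own. Each camera call takes 0.05 s, during which the arm holds its last target. There are 200 camera calls.

## Working session

There is one attempt and no reset: what is moved stays moved. The work goes in short steps, Python scripts to look and compute and a tool call to move; the robot and the scene stay as the last step left them, time stands still between calls to the robot, and variables do not carry over. Pictures are saved under pics/ and viewed, at most 10 in all, crops included, and the job is handed in when it is done.

Besides the shell and the picture viewer there is one more tool, called in YAML: its name, and indented under it one key for each argument. servo_tool: Moves the arm, as the interface text tells. Its arguments: {"type":"object","properties":{"series":{"type":"array","items":{"type":"object","properties":{"x":{"type":"number"},"y":{"type":"number"},"z":{"type":"number"},"rx":{"type":"number"},"ry":{"type":"number"},"rz":{"type":"number"},"fingers":{"type":"number"}}}},"force":{"type":"number"}},"required":["series"]}

```bash
mkdir -p pics; cat > h.py <<'E'
import numpy as np,cv2
from station import bot
def K(n):
    c=bot.camera_info(n);return 192/np.tan(np.radians(c['fovy']/2)),c['cx'],c['cy'],np.array(c['R']),np.array(c['t'])
def ray(n,u,v):
    f,cx,cy,R,t=K(n);d=R.T@np.array([(u-cx)/f,(v-cy)/f,1]);return -R.T@t,d
def plane(n,u,v,z):
    o,d=ray(n,u,v);return o+d*(z-o[2])/d[2]
def proj(n,X):
    f,cx,cy,R,t=K(n);c=R@np.array(X)+t;return f*c[0]/c[2]+cx,f*c[1]/c[2]+cy
def deproj(n,D):
    f,cx,cy,R,t=K(n);v,u=np.mgrid[:384,:512];P=np.stack([(u-cx)/f*D,(v-cy)/f*D,D],-1);return (P-t)@R
def tri(a,b):
    (o1,d1),(o2,d2)=ray(*a),ray(*b);s=np.linalg.lstsq(np.stack([d1,-d2],1),o2-o1,rcond=None)[0]
    p,q=o1+s[0]*d1,o2+s[1]*d2;return (p+q)/2,np.linalg.norm(p-q)
E
python3 - <<'E'
from h import *
for n in('side','top'):
    p,d=bot.camera(n);cv2.imwrite(f'pics/{n}0.png',cv2.resize(p,(768,576)));np.savez(f'{n}0.npz',p=p,d=d)
    f,cx,cy,R,t=K(n);print(n,f,cx,cy,(-R.T@t).round(3),R.round(3).tolist(),(d>0).mean())
o=bot.get_obs();print({k:np.round(v,3).tolist() for k,v in o.items()})
E
```

```text
side 392.9012579453377 257.76528913963506 199.05270282114284 [-0.036  0.881  0.571] [[-0.809, -0.587, -0.007], [-0.205, 0.294, -0.934], [0.55, -0.754, -0.358]] 0.9961954752604166
top 456.00922830457876 256.08884646772583 187.75529568937992 [ 0.116 -0.04   1.574] [[0.256, -0.967, 0.008], [-0.92, -0.246, -0.305], [0.297, 0.07, -0.952]] 0.9961649576822916
{'time': 0.1, 'joints': [-1.265, 0.351, 1.652, -0.0, 1.139, -0.085], 'qd': [0.001, 0.0, -0.002, -0.002, -0.0, 0.001], 'tau': [0.001, -49.802, -28.57, 0.07, 0.024, -0.0], 'eef_pos': [0.209, -0.508, 0.302], 'ee_rot': [-3.081, -0.61, 0.0], 'wrist_force': [0.25, 0.123, -0.13], 'ft_torque': [-0.007, -0.014, -0.029], 'gripper_force': 0.0, 'opening': 0.093}
```

View pics/side0.png

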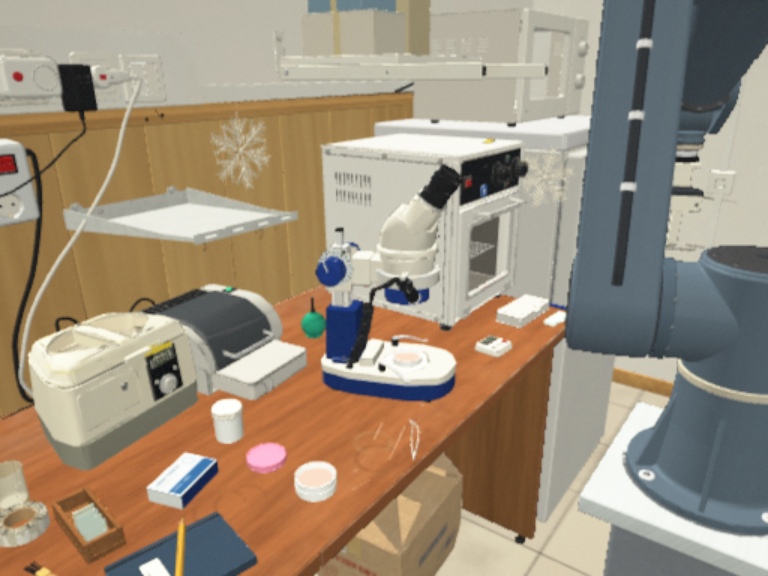

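View pics/top0.png

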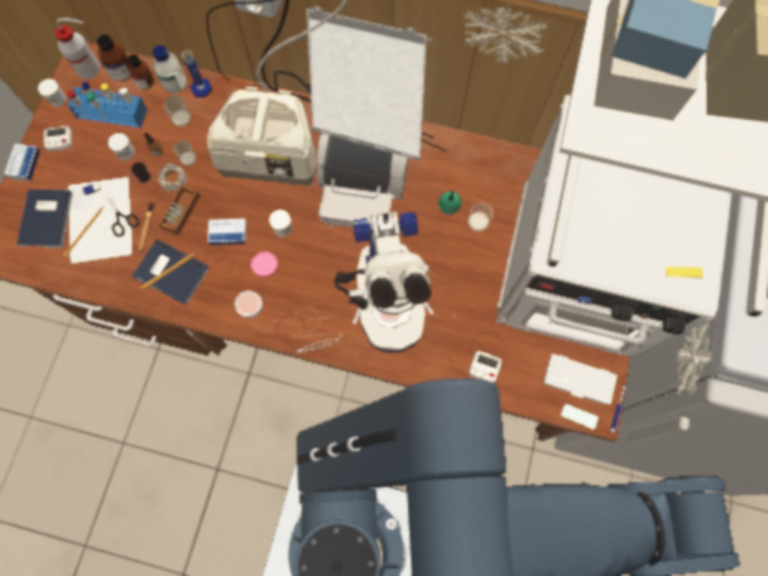

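Candidates for the pile (768-px pictures): the clear/peach dish stack at side (316,481) / top (248,303), and the pink dish at side (266,458) / top (264,264). The clear one is meant; the pink one is the look-alike. I'll confirm with crops and measure.

```bash
python3 - <<'E'
from h import *
S=np.load('side0.npz');T=np.load('top0.npz')
def crop(im,x,y,w,h,W,H): return cv2.resize(im[y:y+h,x:x+w],(W,H),interpolation=cv2.INTER_CUBIC)
a=crop(S['p'],200,145,110,130,440,520)  # scale 4
b=crop(S['p'],170,285,90,65,360,260)
c=crop(T['p'],140,130,160,116,360,260)
out=np.zeros((520,800,3),np.uint8);out[:,:440]=a;out[:260,440:]=b;out[260:520,440:]=c
cv2.imwrite('pics/crop1.png',out)
Ps=deproj('side',S['d']);Pt=deproj('top',T['d'])
for u,v in[(211,315),(211,320),(270,238),(270,241),(221,180),(225,185),(178,305),(250,296),(275,280),(152,281),(330,231)]: print('s',u,v,Ps[v,u].round(3))
for u,v in[(165,202),(176,176),(247,152),(270,149),(205,218),(262,225),(324,244),(187,148)]: print('t',u,v,Pt[v,u].round(3))
hsv=cv2.cvtColor(S['p'],cv2.COLOR_BGR2HSV)
for n,P,I in(('side',Ps,S['p']),('top',Pt,T['p'])):
    hsv=cv2.cvtColor(I,cv2.COLOR_BGR2HSV)
    m=cv2.inRange(hsv,(105,120,40),(130,255,255))
    k,l,st,ce=cv2.connectedComponentsWithStats(m)
    for i in range(1,k):
        if st[i,4]>25: q=P[l==i]; print(n,'blue',st[i],ce[i].round(1),np.median(q,0).round(3))
# heights maps: points 0.015..0.035 above bench within pile area
for n,P in(('side',Ps),('top',Pt)):
    for nm,lo,hi,box in(('pile',.018,.035,None),):
        m=((P[...,2]>lo)&(P[...,2]<hi)&(P[...,0]>.2)&(P[...,0]<.9)).astype(np.uint8)
        k,l,st,ce=cv2.connectedComponentsWithStats(m)
        for i in range(1,k):
            if st[i,4]>40: q=P[l==i]; print(n,st[i],q.min(0).round(3),q.max(0).round(3),np.median(q,0).round(3))
E
```

```text
s 211 315 [0.469 0.367 0.026]
s 211 320 [0.458 0.379 0.026]
s 270 238 [0.524 0.056 0.07 ]
s 270 241 [0.516 0.069 0.069]
s 221 180 [0.619 0.147 0.249]
s 225 185 [0.611 0.141 0.235]
s 178 305 [0.568 0.372 0.013]
s 250 296 [ 0.465  0.231 -0.   ]
s 275 280 [ 0.454  0.136 -0.   ]
s 152 281 [0.66  0.369 0.042]
s 330 231 [ 0.455 -0.187  0.016]
t 165 202 [0.466 0.372 0.02 ]
t 176 176 [0.572 0.367 0.009]
t 247 152 [0.632 0.114 0.256]
t 270 149 [0.66  0.047 0.258]
t 205 218 [ 0.451  0.222 -0.   ]
t 262 225 [0.465 0.018 0.057]
t 324 244 [ 0.466 -0.205  0.012]
t 187 148 [0.672 0.351 0.05 ]
side blue [211 171  20  20 248] [220.6 180.8] [0.623 0.146 0.245]
side blue [257 192  15  11 117] [263.8 197.2] [0.53  0.078 0.199]
side blue [278 193   8   9  39] [282.4 196.1] [0.493 0.044 0.199]
side blue [218 200  24  42 732] [228.1 219.5] [0.632 0.112 0.122]
side blue [216 248  87  19 739] [259.  258.8] [0.521 0.113 0.025]
side blue [128 306  14  12  74] [133.6 311.1] [0.621 0.456 0.024]
side blue [122 309  23  28 165] [132.7 322.4] [0.603 0.473 0.013]
side blue [117 319  10  10  27] [121.7 323.6] [0.604 
[... 1926 characters left out ...]
43   7  75] [0.769 0.388 0.018] [0.791 0.549 0.035] [0.78  0.469 0.027]
top [106 123  27  32 221] [0.592 0.579 0.018] [0.714 0.642 0.035] [0.648 0.608 0.027]
top [139 146  25  17 343] [0.589 0.429 0.018] [0.668 0.527 0.033] [0.628 0.479 0.023]
top [ 97 176  23  15  46] [0.447 0.558 0.018] [0.515 0.619 0.027] [0.481 0.592 0.021]
top [157 194  18  17 240] [0.435 0.338 0.018] [0.497 0.4   0.034] [0.466 0.368 0.025]
top [355 209  15   7  48] [ 0.601 -0.334  0.019] [ 0.617 -0.283  0.035] [ 0.608 -0.304  0.028]
top [364 236  48  33 915] [ 0.449 -0.498  0.018] [ 0.532 -0.341  0.035] [ 0.491 -0.418  0.027]
top [425 242   5  28  51] [ 0.466 -0.562  0.018] [ 0.562 -0.548  0.035] [ 0.509 -0.551  0.026]
```

View pics/crop1.png

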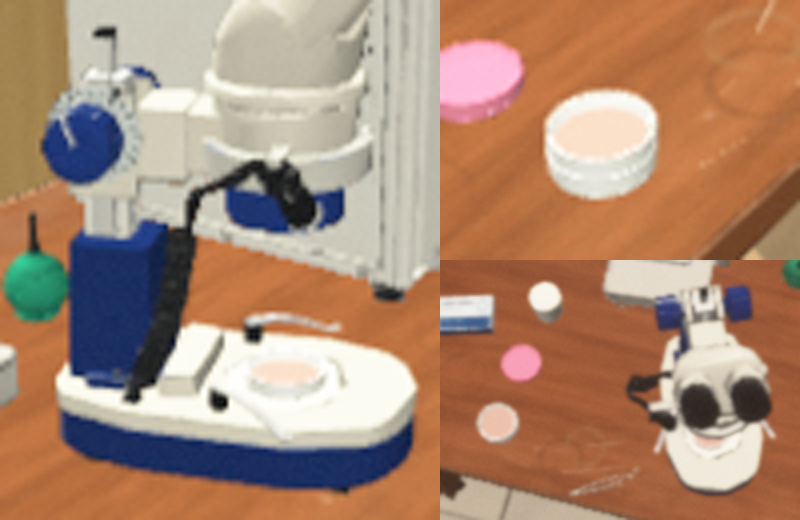

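The crop confirms it: the clear/peach pile of two is at crop (600,143), and the pink look-alike beside it at (482,78) is shorter and separate. The white line on the left knob is at crop (68,132), with the scale plate behind it. The viewed dish is on the stage at crop (287,375).

```bash
python3 - <<'E'
from h import *
S=np.load('side0.npz');T=np.load('top0.npz');Ps=deproj('side',S['d']);Pt=deproj('top',T['d'])
# base outline
for nm,P in(('s',Ps),('t',Pt)):
    m=(abs(P[...,2]-.052)<.007)&(P[...,0]>.38)&(P[...,0]<.75)&(P[...,1]>-.1)&(P[...,1]<.2);q=P[m]
    r=cv2.minAreaRect(q[:,:2].astype(np.float32)*1000);print(nm,'base',len(q),r)
    if nm=='s':B=q
    else:
        r=cv2.minAreaRect(np.vstack([B,q])[:,:2].astype(np.float32)*1000);print('both',r)
# dish on stage: agar ellipse in both views + depth
hs=cv2.cvtColor(S['p'],cv2.COLOR_BGR2HSV).astype(int)
for (n,I,P,c) in(('side',S['p'],Ps,(271,239)),('side',S['p'],Ps,(211,318)),('top',T['p'],Pt,(165,202))):
    print(n,c,'rgb',I[c[1],c[0]])
    b=I.astype(int);m=((b[...,2]-b[...,0]>25)&(b[...,2]>190)).astype(np.uint8)
    k,l,st,ce=cv2.connectedComponentsWithStats(m);i=l[c[1],c[0]]
    cn=cv2.findContours((l==i).astype(np.uint8),0,1)[0];print(st[i],cv2.fitEllipse(max(cn,key=len)))
    e=cv2.fitEllipse(max(cn,key=len))[0]; z=.0665 if c==(271,239) else .0235
    print(' ->',plane(n,*e,z).round(4),'depth med',np.median(P[l==i],0).round(4))
m=(Ps[...,2]>.064)&(Ps[...,2]<.074)&(np.hypot(Ps[...,0]-.525,Ps[...,1]-.06)<.06);q=Ps[m];print('dish pts',len(q),q.min(0).round(3),q.max(0).round(3))
# knob
b=S['p'].astype(int);hsv=cv2.cvtColor(S['p'],cv2.COLOR_BGR2HSV)
bl=cv2.inRange(hsv,(105,120,40),(130,255,255));k,l,st,ce=cv2.connectedComponentsWithStats(bl);i=l[184,222];M=(l==i)
cn=cv2.convexHull(max(cv2.findContours(M.astype(np.uint8),0,1)[0],key=len));el=cv2.fitEllipse(cn);print('knob el',el)
q=Ps[cv2.erode(M.astype(np.uint8),np.ones((3,3)))>0];
for _ in range(4):
    c=q.mean(0);n=np.linalg.svd(q-c)[2][2];e=(q-c)@n;q=q[abs(e)<max(.0025,1.5*np.median(abs(e)))]
n*=np.sign(n[1]);print('face n',n.round(3),'c',c.round(4),len(q),'ext',q.min(0).round(3),q.max(0).round(3))
print('face centre px->',)
o,d=ray('side',*el[0]);X=o+d*((c-o)@n)/(d@n);print(X.round(4))
hull=np.zeros(M.shape,np.uint8);cv2.fillConvexPoly(hull,cn,1)
w=(hull>0)&(b.min(2)>90);vs,us=np.nonzero(w)
for u,v in zip(us,vs):
    o,d=ray('side',u,v);Y=o+d*((c-o)@n)/(d@n)-X;f=np.array([-n[1],n[0],0]) ;f/=np.linalg.norm(f)  # towards front(-x)
    print((u,v),b[v,u].tolist(),'fwd %.1f up %.1f ang(front+) %.0f'%(Y@f*1e3,Y[2]*1e3,np.degrees(np.arctan2(Y@f,Y[2]))))
# lamp / low obstacles above stage front: dark points
dk=(b.max(2)<70)&(Ps[...,2]>.06)&(Ps[...,2]<.3)&(abs(Ps[...,0]-.53)<.15)&(abs(Ps[...,1]-.08)<.1)
q=Ps[dk]
for lo in np.arange(.06,.26,.02):
    z=q[(q[:,2]>=lo)&(q[:,2]<lo+.02)]
    if len(z):print('dark z%.2f'%lo,len(z),z.min(0).round(3),z.max(0).round(3))
E
```

```text
s base 1333 ((609.03173828125, 64.28446960449219), (344.7671203613281, 182.86550903320312), 18.818899154663086)
t base 988 ((609.2646484375, 64.21880340576172), (350.2391357421875, 180.6114959716797), 19.655908584594727)
both ((608.8001098632812, 64.35457611083984), (349.2730712890625, 183.33453369140625), 19.01882553100586)
side (271, 239) rgb [204 226 252]
[263 235  17   6  82] ((270.8132019042969, 237.59121704101562), (5.256894588470459, 15.950819969177246), 90.88542938232422)
 -> [0.528  0.0471 0.0665] depth med [0.5249 0.051  0.0691]
side (211, 318) rgb [202 224 251]
[199 312  23  13 228] ((209.74166870117188, 317.9107666015625), (11.842032432556152, 21.962858200073242), 82.78133392333984)
 -> [0.4665 0.3738 0.0235] depth med [0.4632 0.3762 0.0263]
top (165, 202) rgb [173 195 237]
[156 194  19  17 243] ((164.93606567382812, 201.95529174804688), (15.808294296264648, 17.778331756591797), 70.2100830078125)
 -> [0.4651 0.3711 0.0235] depth med [0.4654 0.3714 0.0252]
dish pts 264 [0.499 0.013 0.064] [0.582 0.113 0.074]
knob el ((220.4011688232422, 180.53895568847656), (17.96823692321
[... 1385 characters left out ...]
4
(np.int64(218), np.int64(180)) [143, 120, 111] fwd -6.5 up 1.2 ang(front+) -80
(np.int64(217), np.int64(181)) [143, 109, 94] fwd -9.3 up -1.7 ang(front+) -100
dark z0.06 28 [0.539 0.002 0.06 ] [0.603 0.147 0.079]
dark z0.08 23 [0.562 0.098 0.08 ] [0.609 0.158 0.1  ]
dark z0.10 37 [0.548 0.081 0.101] [0.615 0.163 0.12 ]
dark z0.12 53 [0.538 0.066 0.12 ] [0.623 0.167 0.14 ]
dark z0.14 47 [0.531 0.051 0.142] [0.63  0.168 0.16 ]
dark z0.16 49 [0.528 0.15  0.161] [0.55  0.169 0.18 ]
dark z0.18 53 [0.526 0.147 0.18 ] [0.545 0.166 0.199]
dark z0.20 65 [0.474 0.057 0.2  ] [0.54  0.162 0.22 ]
dark z0.22 63 [0.474 0.091 0.22 ] [0.525 0.162 0.239]
dark z0.24 69 [0.474 0.109 0.24 ] [0.515 0.159 0.255]
```

servo_tool:
  series:
    - {"ry": 1}
    - {"ry": 1}
    - {"ry": 1}
    - {"ry": 1}
    - {"ry": 1}
    - {"ry": 1}
    - {"ry": 1}
    - {"ry": 1}

```text
invalid input
```

servo_tool:
  series:
    - {"ry": 1}
    - {"ry": 1}
    - {}

```text
invalid input
```

```bash
cat >> h.py <<'E'
from scipy.spatial.transform import Rotation as Ro
def tool(): 
    o=bot.get_obs();return np.array(o['eef_pos']),Ro.from_rotvec(o['ee_rot']),o
def go(target,R=None):
    p,q,o=tool();d=q.inv().apply(np.array(target)-p)/.04
    print('t',o['time'],'pos',p.round(4),'axes x,y,z',q.as_matrix().T.round(3).tolist(),'joints',np.round(o['joints'],2),'open',o['opening'])
    print('units xyz',d.round(2),'norm',np.linalg.norm(d).round(1))
    if R is not None: print('rot units',(np.degrees((q.inv()*R).as_rotvec())/6).round(2))
E
python3 -c "
from h import *
go([.396,-.003,.13])"
```

```text
t 0.1 pos [ 0.2095 -0.5083  0.3023] axes x,y,z [[0.925, 0.381, 0.0], [0.381, -0.925, -0.001], [-0.0, 0.001, -1.0]] joints [-1.26  0.35  1.65 -0.    1.14 -0.08] open 0.09297283655812355
units xyz [ 9.12 -9.9   4.32] norm 14.1
```

servo_tool:
  series:
    - {"x": 0,"y": 0,"z": 0,"rx": 0,"ry": 1,"rz": 0,"fingers": 93}
    - {"x": 0,"y": 0,"z": 0,"rx": 0,"ry": 1,"rz": 0,"fingers": 93}
    - {"x": 0,"y": 0,"z": 0,"rx": 0,"ry": 1,"rz": 0,"fingers": 93}
    - {"x": 0,"y": 0,"z": 0,"rx": 0,"ry": 1,"rz": 0,"fingers": 93}
    - {"x": 0,"y": 0,"z": 0,"rx": 0,"ry": 1,"rz": 0,"fingers": 93}
    - {"x": 0,"y": 0,"z": 0,"rx": 0,"ry": 1,"rz": 0,"fingers": 93}
    - {"x": 0,"y": 0,"z": 0,"rx": 0,"ry": 1,"rz": 0,"fingers": 93}
    - {"x": 0,"y": 0,"z": 0,"rx": 0,"ry": 1,"rz": 0,"fingers": 93}

```text
time: 0.77
eef_pos: [0.2093, -0.5087, 0.3029]
ee_rot: [-2.679, -0.53, -1.201]
wrist_force: [1.0, 0.6, 0.3]
opening: 0.0929
gripper_force: 0.0
```

servo_tool:
  series:
    - {"x": 0,"y": 0,"z": 0,"rx": 0,"ry": 1,"rz": 0,"fingers": 93}
    - {"x": 0,"y": 0,"z": 0,"rx": 0,"ry": 1,"rz": 0,"fingers": 93}
    - {"x": 0,"y": 0,"z": 0,"rx": 0,"ry": 0,"rz": 0,"fingers": 93}

```text
time: 1.02
eef_pos: [0.2087, -0.5084, 0.3009]
ee_rot: [-2.51, -0.492, -1.458]
wrist_force: [-0.8, -0.2, -1.2]
opening: 0.0928
gripper_force: 0.0
```

```bash
python3 -c "
from h import *
go([.396,-.003,.13])"
```

```text
t 1.0167 pos [ 0.2087 -0.5084  0.3009] axes x,y,z [[0.459, 0.185, 0.869], [0.38, -0.925, -0.004], [0.803, 0.331, -0.495]] joints [-1.56  0.51  1.67  0.94  1.55 -0.71] open 0.09281202290852113
units xyz [ 0.77 -9.9  10.06] norm 14.1
```

servo_tool:
  series:
    - {"x": 0.05,"y": -0.66,"z": 0.67,"rx": 0,"ry": 0,"rz": 0,"fingers": 93}
    - {"x": 0.05,"y": -0.66,"z": 0.67,"rx": 0,"ry": 0,"rz": 0,"fingers": 93}
    - {"x": 0.05,"y": -0.66,"z": 0.67,"rx": 0,"ry": 0,"rz": 0,"fingers": 93}
    - {"x": 0.05,"y": -0.66,"z": 0.67,"rx": 0,"ry": 0,"rz": 0,"fingers": 93}
    - {"x": 0.05,"y": -0.66,"z": 0.67,"rx": 0,"ry": 0,"rz": 0,"fingers": 93}
    - {"x": 0.05,"y": -0.66,"z": 0.67,"rx": 0,"ry": 0,"rz": 0,"fingers": 93}
    - {"x": 0.05,"y": -0.66,"z": 0.67,"rx": 0,"ry": 0,"rz": 0,"fingers": 93}
    - {"x": 0.05,"y": -0.66,"z": 0.67,"rx": 0,"ry": 0,"rz": 0,"fingers": 93}

```text
time: 1.68
eef_pos: [0.3082, -0.2378, 0.209]
ee_rot: [-2.519, -0.501, -1.448]
wrist_force: [1.0, -0.3, -0.3]
opening: 0.0928
gripper_force: 0.0
```

servo_tool:
  series:
    - {"x": 0.05,"y": -0.66,"z": 0.67,"rx": 0,"ry": 0,"rz": 0,"fingers": 93}
    - {"x": 0.05,"y": -0.66,"z": 0.67,"rx": 0,"ry": 0,"rz": 0,"fingers": 93}
    - {"x": 0.05,"y": -0.66,"z": 0.67,"rx": 0,"ry": 0,"rz": 0,"fingers": 93}
    - {"x": 0.05,"y": -0.66,"z": 0.67,"rx": 0,"ry": 0,"rz": 0,"fingers": 93}
    - {"x": 0.05,"y": -0.66,"z": 0.67,"rx": 0,"ry": 0,"rz": 0,"fingers": 93}
    - {"x": 0.05,"y": -0.66,"z": 0.67,"rx": 0,"ry": 0,"rz": 0,"fingers": 93}
    - {"x": 0.05,"y": -0.66,"z": 0.67,"rx": 0,"ry": 0,"rz": 0,"fingers": 93}
    - {"x": 0,"y": 0,"z": 0,"rx": 0,"ry": 0,"rz": 0,"fingers": 93}

```text
time: 2.35
eef_pos: [0.393, -0.0028, 0.1284]
ee_rot: [-2.509, -0.511, -1.444]
wrist_force: [-0.6, -0.2, 0.0]
opening: 0.0928
gripper_force: 0.0
```

```bash
python3 - <<'E'
from h import *
go([.396,-.003,.13])
for n in('side','top'):
    p,d=bot.camera(n);np.savez(f'{n}1.npz',p=p,d=d)
    if n=='side':cv2.imwrite('pics/pre.png',cv2.resize(p[130:290,190:400],(788,600),interpolation=cv2.INTER_CUBIC))
E
```

```text
t 2.35 pos [ 0.393  -0.0028  0.1284] axes x,y,z [[0.462, 0.195, 0.865], [0.392, -0.92, -0.002], [0.795, 0.34, -0.502]] joints [-0.47  0.59  2.52  2.25  1.02 -1.54] open 0.09275587706078503
units xyz [0.07 0.03 0.04] norm 0.1
```

View pics/pre.png

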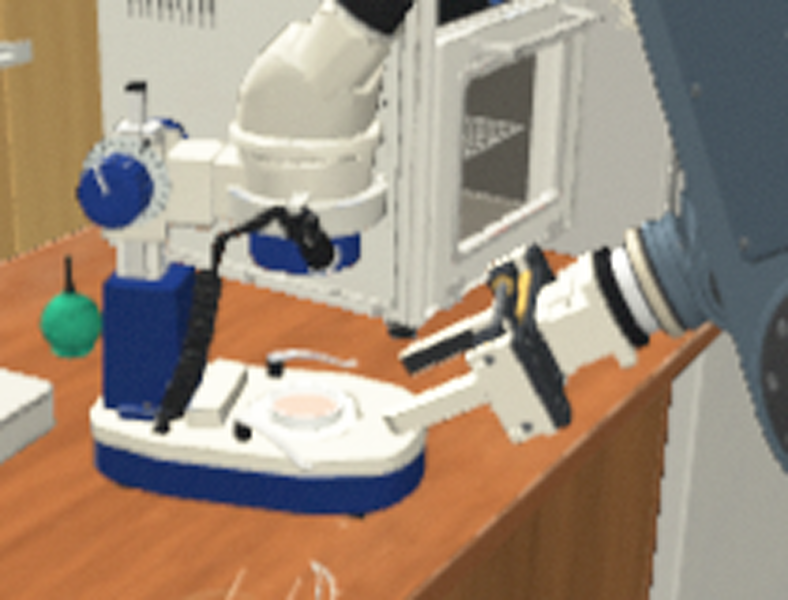

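The gripper stands in front of the stage, with its tips at crop (395,420) and (410,360). The dish is at (306,408), i.e. px (271.6,238.8), and the left clip runs from (243,432) to (310,468). I'll check the clip's position against the finger paths.

```bash
python3 - <<'E'
from h import *
S=np.load('side1.npz');P=deproj('side',S['d'])
D=plane('side',271.6,238.8,.0665);print('dish',D.round(4))
# lid rim front edge from top view
T=np.load('top1.npz');Pt=deproj('top',T['d'])
m=(Pt[...,2]>.062)&(Pt[...,2]<.075)&(np.hypot(Pt[...,0]-.525,Pt[...,1]-.05)<.05);q=Pt[m];print('top dish pts',len(q),q.min(0).round(3) if len(q) else '',q.max(0).round(3) if len(q) else '')
b=T['p'].astype(int);mm=(b[...,2]-b[...,0]>25)&(b[...,2]>180);mm[:190]=0;mm[235:]=0;mm[:,:245]=0;mm[:,280:]=0;v,u=np.nonzero(mm)
if len(u):print('agar top px',u.min(),u.max(),v.min(),v.max()); print('front agar edge',plane('top',u[v==v.max()].mean(),v.max()+.5,.0665).round(4))
f=np.array([.92,.392]);l=np.array([-.392,.92])
for cx,cy in[(243,432),(255,445),(270,452),(285,460),(300,466),(310,468),(275,368),(300,352),(330,358),(350,363)]:
    u,v=int(190+cx/3.752),int(130+cy/3.75);X=P[v,u];r=X[:2]-[.525,.05];print((u,v),X.round(3),'fwd',(r@f).round(3),'left',(r@l).round(3))
E
```

```text
dish [0.5219 0.0521 0.0665]
top dish pts 0  
agar top px 263 279 190 206
front agar edge [ 0.5363 -0.006   0.0665]
(254, 245) [0.541 0.111 0.066] fwd 0.038 left 0.05
(257, 248) [0.538 0.101 0.054] fwd 0.032 left 0.042
(261, 250) [0.521 0.105 0.054] fwd 0.018 left 0.052
(265, 252) [0.506 0.107 0.054] fwd 0.005 left 0.06
(269, 254) [0.489 0.113 0.056] fwd -0.008 left 0.072
(272, 254) [0.48  0.112 0.058] fwd -0.017 left 0.075
(263, 228) [0.585 0.005 0.065] fwd 0.037 left -0.064
(269, 223) [ 0.67  -0.151  0.001] fwd 0.054 left -0.242
(277, 225) [ 0.64  -0.156 -0.   ] fwd 0.025 left -0.235
(283, 226) [ 0.618 -0.161 -0.   ] fwd 0.003 left -0.23
```

```bash
python3 -c "
from h import *
go([.4603,.0242,.108])"
```

```text
t 2.45 pos [ 0.3929 -0.0072  0.1295] axes x,y,z [[0.462, 0.193, 0.866], [0.388, -0.922, -0.001], [0.798, 0.336, -0.5]] joints [-0.48  0.58  2.52  2.24  1.02 -1.53] open 0.09285595749941818
units xyz [ 0.46 -0.07  1.88] norm 1.9
```

servo_tool:
  series:
    - {"x": 0.08,"y": 0,"z": 0,"rx": 0,"ry": 0,"rz": 0,"fingers": 76}
    - {"x": 0.08,"y": 0,"z": 0.2,"rx": 0,"ry": 0,"rz": 0,"fingers": 76}
    - {"x": 0.08,"y": 0,"z": 0.4,"rx": 0,"ry": 0,"rz": 0,"fingers": 76}
    - {"x": 0.08,"y": 0,"z": 0.4,"rx": 0,"ry": 0,"rz": 0,"fingers": 76}
    - {"x": 0.08,"y": 0,"z": 0.4,"rx": 0,"ry": 0,"rz": 0,"fingers": 76}
    - {"x": 0.06,"y": 0,"z": 0.3,"rx": 0,"ry": 0,"rz": 0,"fingers": 76}
    - {"x": 0,"y": 0,"z": 0.15,"rx": 0,"ry": 0,"rz": 0,"fingers": 76}
    - {"x": 0,"y": 0,"z": 0,"rx": 0,"ry": 0,"rz": 0,"fingers": 76}

```text
time: 3.12
eef_pos: [0.4615, 0.0172, 0.1091]
ee_rot: [-2.515, -0.496, -1.455]
wrist_force: [0.6, -0.5, 1.0]
opening: 0.0755
gripper_force: 0.0
```

```bash
python3 - <<'E'
from h import *
go([.4603,.0242,.108])
p,d=bot.camera('side');cv2.imwrite('pics/g1.png',cv2.resize(p[180:280,215:350],(783,580),interpolation=cv2.INTER_CUBIC))
go([.4603,.0242,.108])
E
```

```text
t 3.1167 pos [0.4615 0.0172 0.1091] axes x,y,z [[0.461, 0.189, 0.867], [0.379, -0.925, 0.0], [0.802, 0.329, -0.498]] joints [-0.3   0.66  2.37  2.4   0.96 -1.48] open 0.07547781261246425
units xyz [-0.01 -0.17  0.05] norm 0.2
t 3.1667 pos [0.4608 0.0174 0.1091] axes x,y,z [[0.462, 0.189, 0.867], [0.38, -0.925, -0.0], [0.802, 0.329, -0.499]] joints [-0.3   0.65  2.37  2.4   0.96 -1.48] open 0.07599781215078232
units xyz [ 0.   -0.16  0.06] norm 0.2
```

View pics/g1.png

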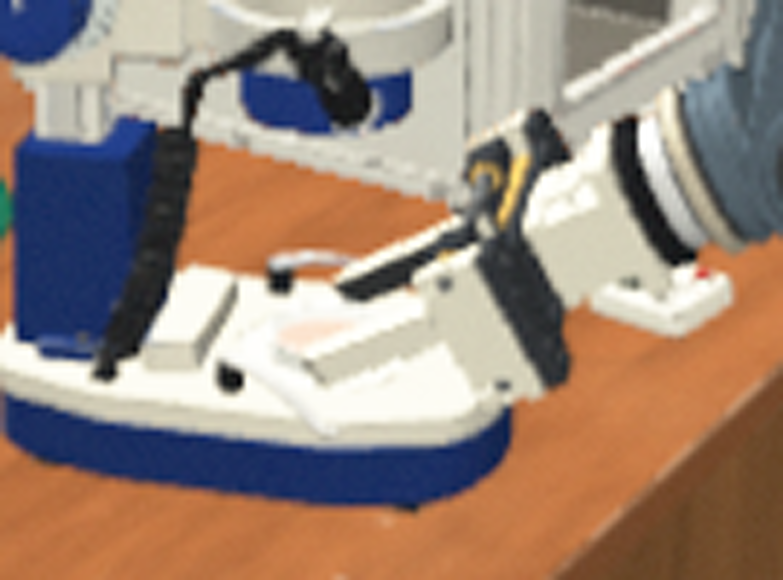

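Both fingers straddle the dish, with the near tip at crop (310,365) and the far tip at (345,290). I'll shift a little left and deeper, then close.

servo_tool:
  series:
    - {"x": 0,"y": -0.15,"z": 0.06,"rx": 0,"ry": 0,"rz": 0,"fingers": 76}
    - {"x": 0,"y": 0,"z": 0.06,"rx": 0,"ry": 0,"rz": 0,"fingers": 76}
    - {"x": 0,"y": 0,"z": 0,"rx": 0,"ry": 0,"rz": 0,"fingers": 66}
    - {"x": 0,"y": 0,"z": 0,"rx": 0,"ry": 0,"rz": 0,"fingers": 62}
    - {"x": 0,"y": 0,"z": 0,"rx": 0,"ry": 0,"rz": 0,"fingers": 59}
    - {"x": 0,"y": 0,"z": 0,"rx": 0,"ry": 0,"rz": 0,"fingers": 54}
    - {"x": 0,"y": 0,"z": 0,"rx": 0,"ry": 0,"rz": 0,"fingers": 50}
    - {"x": 0,"y": 0,"z": 0,"rx": 0,"ry": 0,"rz": 0,"fingers": 50}
  force: 12

```text
time: 3.83
eef_pos: [0.4622, 0.0257, 0.1063]
ee_rot: [-2.514, -0.497, -1.453]
wrist_force: [0.7, -0.7, -0.3]
opening: 0.0566
gripper_force: 12.0
```

servo_tool:
  series:
    - {"x": 0,"y": 0,"z": 0,"rx": 0,"ry": 0,"rz": 0,"fingers": 50}
    - {"x": 0,"y": 0,"z": 0,"rx": 0,"ry": 0,"rz": 0,"fingers": 50}
  force: 12

```text
time: 4.0
eef_pos: [0.4623, 0.0257, 0.1063]
ee_rot: [-2.514, -0.497, -1.453]
wrist_force: [0.3, -1.0, -0.0]
opening: 0.0562
gripper_force: 12.0
```

servo_tool:
  series:
    - {"x": 0,"y": 0,"z": 0,"rx": 0,"ry": 0,"rz": 0,"fingers": 68}
    - {"x": 0,"y": 0,"z": 0,"rx": 0,"ry": 0,"rz": 0,"fingers": 68}
    - {"x": 0.05,"y": 0,"z": 0.08,"rx": 0,"ry": 0,"rz": 0,"fingers": 68}
    - {"x": 0.05,"y": 0,"z": 0.09,"rx": 0,"ry": 0,"rz": 0,"fingers": 68}
    - {"x": 0,"y": 0,"z": 0,"rx": 0,"ry": 0,"rz": 0,"fingers": 62}
    - {"x": 0,"y": 0,"z": 0,"rx": 0,"ry": 0,"rz": 0,"fingers": 58}
    - {"x": 0,"y": 0,"z": 0,"rx": 0,"ry": 0,"rz": 0,"fingers": 50}
    - {"x": 0,"y": 0,"z": 0,"rx": 0,"ry": 0,"rz": 0,"fingers": 50}
  force: 12

```text
time: 4.67
eef_pos: [0.4696, 0.0288, 0.1064]
ee_rot: [-2.514, -0.498, -1.453]
wrist_force: [0.7, 0.4, 1.4]
opening: 0.0563
gripper_force: 12.0
```

servo_tool:
  series:
    - {"x": 0,"y": 0,"z": 0,"rx": 0,"ry": 0,"rz": 0,"fingers": 50}
    - {"x": 0,"y": 0,"z": 0,"rx": 0,"ry": 0,"rz": 0,"fingers": 50}
    - {"x": 0,"y": 0,"z": 0,"rx": 0,"ry": 0,"rz": 0,"fingers": 50}
  force: 12

```text
time: 4.92
eef_pos: [0.4695, 0.0287, 0.1064]
ee_rot: [-2.514, -0.497, -1.453]
wrist_force: [-0.4, 1.0, 0.6]
opening: 0.0563
gripper_force: 12.0
```

```bash
python3 - <<'E'
from h import *
go([.4603,.0242,.108])
p,d=bot.camera('side');np.savez('side2.npz',p=p,d=d)
b=p.astype(int);m=((b[...,2]-b[...,0]>20)&(b[...,2]>190));m[:225]=0;m[250:]=0;m[:,:255]=0;m[:,:]&=np.arange(512)<290
v,u=np.nonzero(m);print(len(u),u.min(),u.max(),v.min(),v.max(),u.mean(),v.mean())
cv2.imwrite('pics/g2.png',cv2.resize(p[210:270,235:315],(800,600),interpolation=cv2.INTER_CUBIC))
E
```

```text
t 4.9167 pos [0.4695 0.0287 0.1064] axes x,y,z [[0.462, 0.19, 0.867], [0.381, -0.925, -0.001], [0.801, 0.331, -0.499]] joints [-0.26  0.66  2.36  2.44  0.95 -1.48] open 0.056282500530351845
units xyz [-0.09  0.02 -0.24] norm 0.3
274 255 289 225 248 276.18978102189783 235.62408759124088
```

View pics/g2.png

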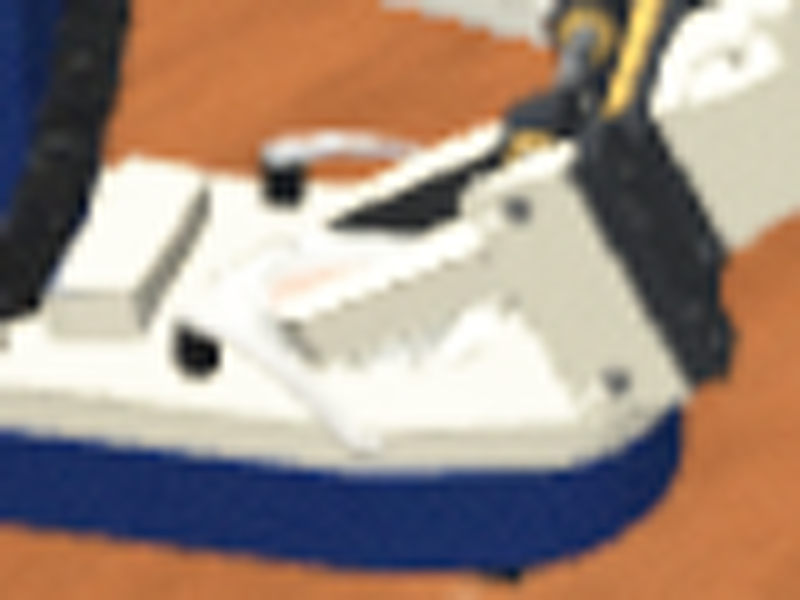

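Opening is the same 56.3 mm at both depths, so the widest part of the dish is between the pads. I'll back off 6 mm for more contact height, regrip and lift.

servo_tool:
  series:
    - {"x": 0,"y": 0,"z": 0,"rx": 0,"ry": 0,"rz": 0,"fingers": 64}
    - {"x": 0,"y": 0,"z": 0,"rx": 0,"ry": 0,"rz": 0,"fingers": 64}
    - {"x": -0.1,"y": 0,"z": -0.12,"rx": 0,"ry": 0,"rz": 0,"fingers": 64}
    - {"x": 0,"y": 0,"z": 0,"rx": 0,"ry": 0,"rz": 0,"fingers": 60}
    - {"x": 0,"y": 0,"z": 0,"rx": 0,"ry": 0,"rz": 0,"fingers": 56}
    - {"x": 0,"y": 0,"z": 0,"rx": 0,"ry": 0,"rz": 0,"fingers": 50}
    - {"x": 0,"y": 0,"z": 0,"rx": 0,"ry": 0,"rz": 0,"fingers": 50}
    - {"x": 0,"y": 0,"z": 0,"rx": 0,"ry": 0,"rz": 0,"fingers": 50}
  force: 15

```text
time: 5.63
eef_pos: [0.4638, 0.0264, 0.1054]
ee_rot: [-2.514, -0.497, -1.453]
wrist_force: [-2.7, -0.1, 2.7]
opening: 0.0565
gripper_force: 15.6
```

servo_tool:
  series:
    - {"x": 0,"y": 0,"z": 0,"rx": 0,"ry": 0,"rz": 0,"fingers": 50}
    - {"x": 0.13,"y": 0,"z": -0.07,"rx": 0,"ry": 0,"rz": 0,"fingers": 50}
    - {"x": 0.17,"y": 0,"z": -0.1,"rx": 0,"ry": 0,"rz": 0,"fingers": 50}
    - {"x": 0.17,"y": 0,"z": -0.1,"rx": 0,"ry": 0,"rz": 0,"fingers": 50}
    - {"x": 0,"y": 0,"z": 0,"rx": 0,"ry": 0,"rz": 0,"fingers": 50}
  force: 15

```text
time: 6.05
eef_pos: [0.4642, 0.0262, 0.1282]
ee_rot: [-2.514, -0.498, -1.455]
wrist_force: [-0.0, -1.2, 0.1]
opening: 0.0562
gripper_force: 15.0
```

```bash
python3 - <<'E'
from h import *
p,d=bot.camera('side');np.savez('side3.npz',p=p,d=d)
go([.35,-.01,.125])
P=deproj('side',d)
q=P[(np.hypot(P[...,0]-.525,P[...,1]-.05)<.035)&(P[...,2]>.06)&(P[...,2]<.12)];
cv2.imwrite('pics/g3.png',cv2.resize(p[205:265,235:315],(800,600),interpolation=cv2.INTER_CUBIC))
E
```

```text
t 6.1 pos [0.4642 0.0262 0.1277] axes x,y,z [[0.461, 0.19, 0.867], [0.381, -0.925, 0.0], [0.802, 0.33, -0.498]] joints [-0.27  0.59  2.37  2.41  0.92 -1.44] open 0.05602348966892295
units xyz [-1.55 -0.25 -2.55] norm 3.0
```

View pics/g3.png

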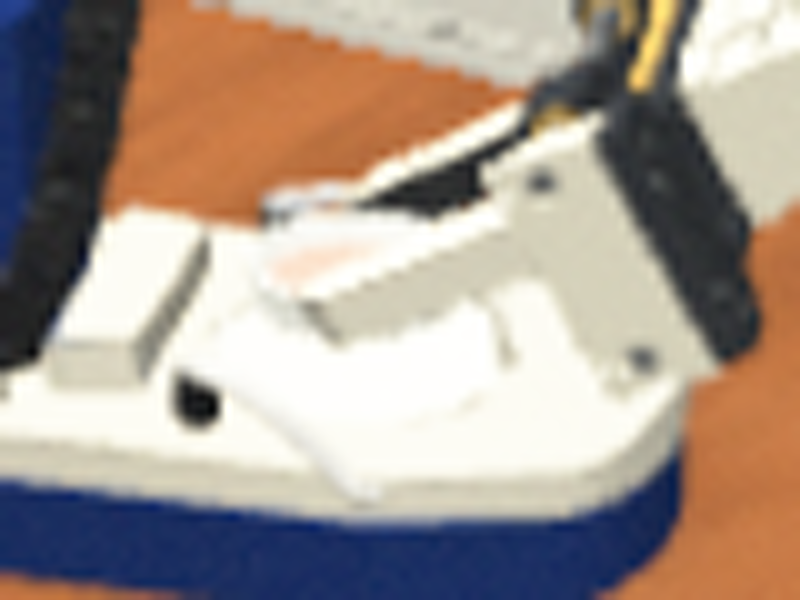

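The dish is lifted: its agar is at crop (330,260), between the fingers. I'll retract it from under the head and measure it in the top view.

servo_tool:
  series:
    - {"x": -0.1,"y": 0,"z": -0.17,"rx": 0,"ry": 0,"rz": 0,"fingers": 50}
    - {"x": -0.2,"y": 0,"z": -0.35,"rx": 0,"ry": 0,"rz": 0,"fingers": 50}
    - {"x": -0.2,"y": 0,"z": -0.35,"rx": 0,"ry": 0,"rz": 0,"fingers": 50}
    - {"x": -0.2,"y": 0,"z": -0.35,"rx": 0,"ry": 0,"rz": 0,"fingers": 50}
    - {"x": -0.2,"y": 0,"z": -0.35,"rx": 0,"ry": 0,"rz": 0,"fingers": 50}
    - {"x": -0.1,"y": 0,"z": -0.17,"rx": 0,"ry": 0,"rz": 0,"fingers": 50}
    - {"x": 0,"y": 0,"z": 0,"rx": 0,"ry": 0,"rz": 0,"fingers": 50}
  force: 15

```text
time: 6.68
eef_pos: [0.3885, -0.0047, 0.1267]
ee_rot: [-2.516, -0.494, -1.451]
wrist_force: [0.2, -0.4, -0.6]
opening: 0.0565
gripper_force: 15.0
```

```bash
cat > dish.py <<'E'
from h import *
def dish(tag):
    p0,q,o=tool();g=p0+.065*q.as_matrix()[:,2];f=q.as_matrix()[:,2].copy();f[2]=0;f/=np.linalg.norm(f);l=np.array([-f[1],f[0],0])
    for n in('top','side'):
        I,d=bot.camera(n);np.savez(f'{n}_{tag}.npz',p=I,d=d);P=deproj(n,d);b=I.astype(int)
        m=(b[...,2]-b[...,0]>25)&(b[...,2]>150)&(b[...,1]-b[...,0]>8)&(np.hypot(P[...,0]-g[0],P[...,1]-g[1])<.05)&(abs(P[...,2]-g[2])<.04)&(P[...,2]>.02)
        k,lab,st,ce=cv2.connectedComponentsWithStats(m.astype(np.uint8))
        if k<2: print(n,'none');continue
        i=1+np.argmax(st[1:,4]);Q=P[lab==i];e=cv2.fitEllipse(max(cv2.findContours((lab==i).astype(np.uint8),0,1)[0],key=len))
        c=Q.mean(0);A=np.c_[Q[:,:2]-c[:2],np.ones(len(Q))];s=np.linalg.lstsq(A,Q[:,2],rcond=None)[0]
        r=c-g;print(n,st[i],'ell',np.round(e[0],1),np.round(e[1],1),'med',np.median(Q,0).round(4),'rel fwd %.4f left %.4f up %.4f'%(r@f,r@l,r[2]),'slope fwd %.2f left %.2f'%(s[:2]@f[:2],s[:2]@l[:2]))
        zc=np.median(Q[:,2]);E=plane(n,*e[0],zc);print('  ellipse centre at z',E.round(4),'rel fwd %.4f left %.4f'%((E-g)@f,(E-g)@l))
    print('grasp pt',g.round(4))
E
python3 -c "
from dish import *
dish('c');go([.40,.345,.128])"
```

```text
top none
side [290 233  22  10 104] ell [301.4 236.5] [ 9.1 18.9] med [0.4257 0.0515 0.0961] rel fwd 0.0023 left 0.0321 up 0.0028 slope fwd -0.21 left 0.13
  ellipse centre at z [0.4311 0.0435 0.0961] rel fwd 0.0014 left 0.0284
grasp pt [0.4405 0.0167 0.0941]
t 6.7833 pos [ 0.39   -0.0046  0.1269] axes x,y,z [[0.462, 0.189, 0.866], [0.38, -0.925, -0.001], [0.801, 0.33, -0.499]] joints [-0.47  0.6   2.53  2.27  1.04 -1.56] open 0.05639187374037936
units xyz [ 1.79 -7.99  3.07] norm 8.7
```

servo_tool:
  series:
    - {"x": 0.16,"y": -0.6,"z": 0.28,"rx": 0,"ry": 0,"rz": 0,"fingers": 50}
    - {"x": 0.16,"y": -0.74,"z": 0.28,"rx": 0,"ry": 0,"rz": 0,"fingers": 50}
    - {"x": 0.16,"y": -0.74,"z": 0.28,"rx": 0,"ry": 0,"rz": 0,"fingers": 50}
    - {"x": 0.16,"y": -0.74,"z": 0.28,"rx": 0,"ry": 0,"rz": 0,"fingers": 50}
    - {"x": 0.16,"y": -0.74,"z": 0.28,"rx": 0,"ry": 0,"rz": 0,"fingers": 50}
    - {"x": 0.16,"y": -0.74,"z": 0.28,"rx": 0,"ry": 0,"rz": 0,"fingers": 50}
    - {"x": 0.16,"y": -0.74,"z": 0.28,"rx": 0,"ry": 0,"rz": 0,"fingers": 50}
    - {"x": 0.16,"y": -0.74,"z": 0.28,"rx": 0,"ry": 0,"rz": 0,"fingers": 50}
  force: 15

```text
time: 7.45
eef_pos: [0.3967, 0.2478, 0.127]
ee_rot: [-2.512, -0.498, -1.452]
wrist_force: [1.9, -0.6, -0.6]
opening: 0.0559
gripper_force: 15.0
```

servo_tool:
  series:
    - {"x": 0.16,"y": -0.74,"z": 0.28,"rx": 0,"ry": 0,"rz": 0,"fingers": 50}
    - {"x": 0.16,"y": -0.74,"z": 0.28,"rx": 0,"ry": 0,"rz": 0,"fingers": 50}
    - {"x": 0.16,"y": -0.73,"z": 0.28,"rx": 0,"ry": 0,"rz": 0,"fingers": 50}
    - {"x": 0,"y": 0,"z": 0,"rx": 0,"ry": 0,"rz": 0,"fingers": 50}
    - {"x": 0,"y": 0,"z": 0,"rx": 0,"ry": 0,"rz": 0,"fingers": 50}
  force: 15

```text
time: 7.87
eef_pos: [0.3987, 0.3436, 0.127]
ee_rot: [-2.511, -0.5, -1.453]
wrist_force: [-1.1, -0.4, -0.8]
opening: 0.056
gripper_force: 15.0
```

```bash
python3 - <<'E'
from dish import *
dish('d');go([.40,.345,.128])
T=np.load('top_d.npz')['p'];S=np.load('side_d.npz')['p']
p,q,o=tool();g=p+.065*q.as_matrix()[:,2]
print(proj('top',g),proj('side',g))
out=np.zeros((400,800,3),np.uint8)
for k,(n,I) in enumerate((('top',T),('side',S))):
    u,v=map(int,proj(n,g));print(n,'crop origin',u-30,v-30);out[:,400*k:400*k+400]=cv2.resize(I[v-30:v+30,u-30:u+30],(400,400),interpolation=cv2.INTER_CUBIC)
cv2.imwrite('pics/hov.png',out)
E
```

```text
top [149 190  27  21 307] ell [161.6 199.7] [18.2 24.5] med [0.4569 0.3677 0.0908] rel fwd 0.0068 left -0.0011 up -0.0022 slope fwd -0.17 left -0.01
  ellipse centre at z [0.4547 0.3666 0.0908] rel fwd 0.0042 left -0.0003
side [197 286  26  22 148] ell [208.  296.1] [17.3 24.8] med [0.4302 0.4003 0.0968] rel fwd -0.0012 left 0.0374 up 0.0024 slope fwd -0.53 left -0.32
  ellipse centre at z [0.4496 0.3919 0.0968] rel fwd 0.0092 left 0.0250
grasp pt [0.4507 0.3653 0.0946]
t 7.9667 pos [0.3989 0.3412 0.1265] axes x,y,z [[0.462, 0.19, 0.866], [0.381, -0.924, -0.001], [0.801, 0.331, -0.5]] joints [ 0.72  0.62  2.24  3.55  0.78 -1.7 ] open 0.055972333159365825
units xyz [ 0.06 -0.08  0.04] norm 0.1
(np.float64(162.18748805325887), np.float64(200.71621967666624)) (np.float64(217.06995305321587), np.float64(290.328204220811))
top crop origin 132 170
side crop origin 187 260
```

View pics/hov.png

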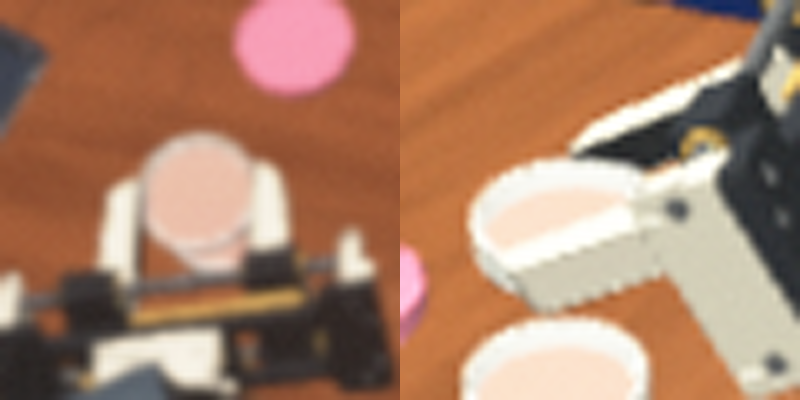

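The left half of the crop (top view) shows the carried dish at crop (199,190), over the pile peeking out below it at (215,250). The right half (side view) shows it near level above the pile at (555,370). I'll check level and centre numerically.

```bash
python3 - <<'E'
from dish import *
d=np.load('top_d.npz');I,D=d['p'],d['d'];P=deproj('top',D)
v,u=np.mgrid[:384,:512];f=np.array([.924,.381]);l=np.array([-.381,.924])
m0=(P[...,2]>.07)&(P[...,2]<.11)
for r in(5,6,7):
    Q=P[(np.hypot(u-161.8,v-198.6)<r)&m0];c=Q.mean(0);s=np.linalg.lstsq(np.c_[Q[:,:2]-c[:2],np.ones(len(Q))],Q[:,2],rcond=None)
    print(r,len(Q),c.round(4),'slope fwd %.3f left %.3f'%(s[0][:2]@f,s[0][:2]@l),'rms',np.sqrt(s[1]/len(Q)))
# reference: initial pile agar
d=np.load('top0.npz');P0=deproj('top',d['d']);Q=P0[np.hypot(u-165,v-202)<6];c=Q.mean(0);s=np.linalg.lstsq(np.c_[Q[:,:2]-c[:2],np.ones(len(Q))],Q[:,2],rcond=None)
print('pile ref',c.round(4),'slope %.3f %.3f'%(s[0][:2]@f,s[0][:2]@l))
# lid outline: points of dish-like brightness & height
hsv=cv2.cvtColor(I,cv2.COLOR_BGR2HSV);b=I.astype(int)
m=((b[...,0]>125)&(np.hypot(u-161.8,v-198.6)<10)&m0).astype(np.uint8);e=cv2.fitEllipse(max(cv2.findContours(m,0,1)[0],key=len));print(e)
for z in(.089,):
  for px in(e[0],(161.8,198.6)):print('centre',plane('top',*px,z).round(4))
m=((b[...,2]-b[...,0]>45)&(b[...,0]>125)&(np.hypot(u-161.8,v-198.6)<11)).astype(np.uint8);print('agar',cv2.fitEllipse(max(cv2.findContours(m,0,1)[0],key=len)))
for r in range(188,212,1):print(r,I[r,148:178,0].tolist()) if r in(192,198,204,207) else 0
E
```

```text
5 79 [0.4587 0.3672 0.0902] slope fwd -0.099 left -0.007 rms [0.00337506]
6 113 [0.4586 0.3677 0.0898] slope fwd -0.067 left -0.014 rms [0.00338537]
7 157 [0.4588 0.3677 0.0898] slope fwd -0.025 left 0.019 rms [0.00347265]
pile ref [0.4647 0.3704 0.0249] slope -0.037 -0.000
((161.6522674560547, 198.5569610595703), (16.844636917114258, 18.830780029296875), 84.58970642089844)
centre [0.4588 0.3682 0.089 ]
centre [0.4588 0.3677 0.089 ]
agar ((161.65943908691406, 198.00271606445312), (13.802926063537598, 18.2947998046875), 55.71852111816406)
192 [52, 54, 51, 51, 49, 56, 76, 114, 152, 176, 189, 185, 177, 176, 178, 177, 174, 175, 171, 150, 109, 69, 53, 53, 50, 51, 50, 51, 52, 54]
198 [115, 171, 201, 203, 182, 163, 170, 174, 170, 171, 169, 169, 171, 170, 169, 170, 169, 170, 172, 169, 170, 179, 205, 226, 227, 203, 139, 78, 57, 55]
204 [207, 228, 227, 200, 136, 103, 145, 182, 186, 175, 171, 171, 170, 171, 169, 172, 177, 179, 177, 172, 163, 173, 206, 228, 230, 229, 198, 121, 65, 58]
207 [224, 230, 225, 189, 111, 60, 62, 72, 91, 124, 163, 184, 184, 177, 173, 170, 171, 167, 164, 155, 132, 123, 134, 139, 125, 112, 96, 74, 61, 62]
```

servo_tool:
  series:
    - {"x": 0.09,"y": -0.01,"z": 0.15,"rx": 0,"ry": 0,"rz": 0,"fingers": 50}
    - {"x": -0.2,"y": 0,"z": 0.12,"rx": 0,"ry": 0,"rz": 0,"fingers": 50}
    - {"x": -0.25,"y": 0,"z": 0.14,"rx": 0,"ry": 0,"rz": 0,"fingers": 50}
    - {"x": -0.25,"y": 0,"z": 0.14,"rx": 0,"ry": 0,"rz": 0,"fingers": 50}
    - {"x": -0.2,"y": 0,"z": 0.12,"rx": 0,"ry": 0,"rz": 0,"fingers": 50}
    - {"x": -0.13,"y": 0,"z": 0.07,"rx": 0,"ry": 0,"rz": 0,"fingers": 50}
    - {"x": 0,"y": 0,"z": 0,"rx": 0,"ry": 0,"rz": 0,"fingers": 50}
    - {"x": 0,"y": 0,"z": 0,"rx": 0,"ry": 0,"rz": 0,"fingers": 50}
  force: 15

```text
time: 8.63
eef_pos: [0.4058, 0.3438, 0.0793]
ee_rot: [-2.516, -0.497, -1.453]
wrist_force: [-0.4, 0.3, 0.6]
opening: 0.0562
gripper_force: 15.0
```

```bash
python3 - <<'E'
from dish import *
go([.4051,.3442,.0754]);I,D=bot.camera('top');np.savez('top_e.npz',p=I,d=D)
v,u=np.mgrid[:384,:512];P=deproj('top',D);b=I.astype(int)
pu,pv=proj('top',[.465,.371,.0425]);print(pu,pv)
m=((b[...,0]>125)&(np.hypot(u-pu,v-pv)<10)&(P[...,2]>.03)).astype(np.uint8);e=cv2.fitEllipse(max(cv2.findContours(m,0,1)[0],key=len));print(e,'centre',plane('top',*e[0],.0425).round(4))
Q=P[np.hypot(u-pu,v-pv)<5];print(np.median(Q,0).round(4))
# same method on the initial pile
d=np.load('top0.npz');b=d['p'].astype(int);m=((b[...,0]>125)&(np.hypot(u-165,v-202)<13)).astype(np.uint8);e=cv2.fitEllipse(max(cv2.findContours(m,0,1)[0],key=len));print('pile',e,plane('top',*e[0],.0275).round(4))
E
```

```text
t 8.6333 pos [0.4058 0.3438 0.0793] axes x,y,z [[0.462, 0.19, 0.866], [0.38, -0.925, -0.0], [0.801, 0.329, -0.5]] joints [ 0.72  0.75  2.2   3.51  0.88 -1.65] open 0.05617853403627113
units xyz [-0.09 -0.02  0.04] norm 0.1
163.9594896402608 200.47774443279548
((164.32989501953125, 200.80279541015625), (16.435649871826172, 18.61541175842285), 81.34555053710938) centre [0.4642 0.3694 0.0425]
[0.465  0.372  0.0421]
pile ((165.06857299804688, 202.0640106201172), (16.433101654052734, 17.849048614501953), 82.37486267089844) [0.4639 0.3694 0.0275]
```

servo_tool:
  series:
    - {"x": -0.03,"y": 0,"z": 0.017,"rx": 0,"ry": 0,"rz": 0,"fingers": 50}
    - {"x": -0.03,"y": 0,"z": 0.017,"rx": 0,"ry": 0,"rz": 0,"fingers": 50}
    - {"x": -0.015,"y": 0,"z": 0.009,"rx": 0,"ry": 0,"rz": 0,"fingers": 50}
    - {"x": 0,"y": 0,"z": 0,"rx": 0,"ry": 0,"rz": 0,"fingers": 50}
  force: 15

```text
time: 9.02
eef_pos: [0.4055, 0.3443, 0.076]
ee_rot: [-2.514, -0.497, -1.453]
wrist_force: [0.3, -0.0, -0.3]
opening: 0.0563
gripper_force: 15.0
```

servo_tool:
  series:
    - {"x": -0.012,"y": 0,"z": 0.007,"rx": 0,"ry": 0,"rz": 0,"fingers": 50}
    - {"x": 0,"y": 0,"z": 0,"rx": 0,"ry": 0,"rz": 0,"fingers": 50}
  force: 15

```text
time: 9.18
eef_pos: [0.4055, 0.3443, 0.0754]
ee_rot: [-2.514, -0.498, -1.453]
wrist_force: [-0.0, -0.6, -1.1]
opening: 0.0564
gripper_force: 15.0
```

servo_tool:
  series:
    - {"x": -0.015,"y": 0,"z": 0.009,"rx": 0,"ry": 0,"rz": 0,"fingers": 50}
    - {"x": 0,"y": 0,"z": 0,"rx": 0,"ry": 0,"rz": 0,"fingers": 50}
    - {"x": 0,"y": 0,"z": 0,"rx": 0,"ry": 0,"rz": 0,"fingers": 50}
  force: 15

```text
time: 9.43
eef_pos: [0.4056, 0.3443, 0.075]
ee_rot: [-2.514, -0.497, -1.454]
wrist_force: [-2.4, -1.1, 3.7]
opening: 0.0562
gripper_force: 15.0
```

servo_tool:
  series:
    - {"x": 0,"y": 0,"z": 0,"rx": 0,"ry": 0,"rz": 0,"fingers": 57}
    - {"x": 0,"y": 0,"z": 0,"rx": 0,"ry": 0,"rz": 0,"fingers": 58}
    - {"x": 0,"y": 0,"z": 0,"rx": 0,"ry": 0,"rz": 0,"fingers": 60}
    - {"x": 0,"y": 0,"z": 0,"rx": 0,"ry": 0,"rz": 0,"fingers": 64}
    - {"x": 0,"y": 0,"z": 0,"rx": 0,"ry": 0,"rz": 0,"fingers": 70}
    - {"x": 0,"y": 0,"z": 0,"rx": 0,"ry": 0,"rz": 0,"fingers": 80}
    - {"x": 0,"y": 0,"z": 0,"rx": 0,"ry": 0,"rz": 0,"fingers": 90}
    - {"x": 0,"y": 0,"z": 0,"rx": 0,"ry": 0,"rz": 0,"fingers": 90}

```text
time: 10.1
eef_pos: [0.4055, 0.3443, 0.0746]
ee_rot: [-2.515, -0.498, -1.453]
wrist_force: [1.0, 0.3, 0.3]
opening: 0.0856
gripper_force: 0.0
```

servo_tool:
  series:
    - {"x": -0.1,"y": 0,"z": -0.2,"rx": 0,"ry": 0,"rz": 0,"fingers": 90}
    - {"x": -0.1,"y": 0,"z": -0.4,"rx": 0,"ry": 0,"rz": 0,"fingers": 90}
    - {"x": 0,"y": 0,"z": -0.6,"rx": 0,"ry": 0,"rz": 0,"fingers": 90}
    - {"x": 0,"y": 0,"z": -0.8,"rx": 0,"ry": 0,"rz": 0,"fingers": 90}
    - {"x": 0.2,"y": 0,"z": -0.8,"rx": 0,"ry": 0,"rz": 0,"fingers": 90}
    - {"x": 0.4,"y": 0,"z": -0.3,"rx": 0,"ry": 0,"rz": 0,"fingers": 90}
    - {"x": 0,"y": 0,"z": 0,"rx": 0,"ry": 0,"rz": 0,"fingers": 90}

```text
time: 10.68
eef_pos: [0.3122, 0.306, 0.1528]
ee_rot: [-2.511, -0.498, -1.455]
wrist_force: [-0.2, 0.5, -0.2]
opening: 0.0901
gripper_force: 0.0
```

```bash
python3 - <<'E'
from dish import *
go([.4051,.3442,.0754])
v,u=np.mgrid[:384,:512]
I,D=bot.camera('top');np.savez('top_f.npz',p=I,d=D);P=deproj('top',D);b=I.astype(int)
pu,pv=proj('top',[.465,.371,.040])
m=((b[...,0]>125)&(np.hypot(u-pu,v-pv)<13)).astype(np.uint8);e=cv2.fitEllipse(max(cv2.findContours(m,0,1)[0],key=len));print(e,'centre',plane('top',*e[0],.040).round(4))
Q=P[np.hypot(u-pu,v-pv)<5];c=Q.mean(0);s=np.linalg.lstsq(np.c_[Q[:,:2]-c[:2],np.ones(len(Q))],Q[:,2],rcond=None)[0];print('agar',c.round(4),'slope',s[:2].round(3))
I,D=bot.camera('side');np.savez('side_f.npz',p=I,d=D)
a=cv2.resize(I[280:350,170:250],(457,400),interpolation=cv2.INTER_CUBIC)
k=cv2.resize(I[160:200,205:240],(343,400),interpolation=cv2.INTER_CUBIC)
cv2.imwrite('pics/placed.png',np.hstack([a,k]))
E
```

```text
t 10.6833 pos [0.3122 0.306  0.1528] axes x,y,z [[0.46, 0.189, 0.868], [0.382, -0.924, -0.001], [0.802, 0.332, -0.497]] joints [ 0.83  0.5   2.43  3.65  0.87 -1.68] open 0.09012216046315384
units xyz [-0.43  0.01  3.14] norm 3.2
((164.91233825683594, 201.51734924316406), (17.429901123046875, 18.128446578979492), 80.83712005615234) centre [0.4628 0.3673 0.04  ]
agar [0.4607 0.3657 0.059 ] slope [-1.765 -2.153]
```

View pics/placed.png

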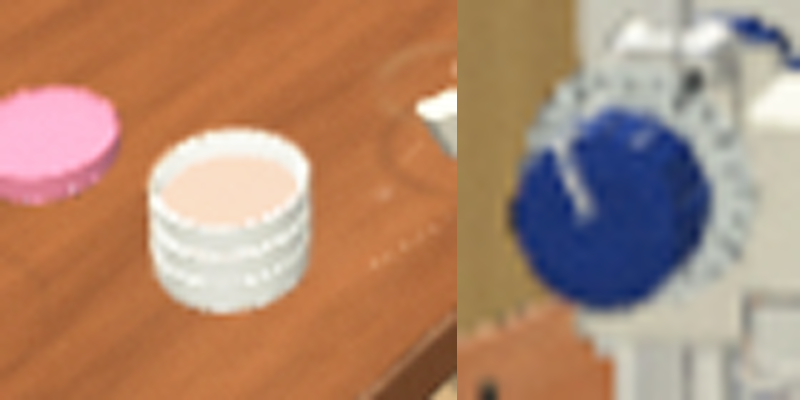

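The three dishes are stacked squarely (left half, stack at (230,220)). The right half shows the knob's white line from (585,215) to (560,150), with the black index bar at (690,85). Next I'll compute the knob geometry.

```bash
cat > knob.py <<'E'
from h import *
from scipy.optimize import least_squares
def knob(I,yaw,X0,verbose=1):
    y=np.radians(yaw);n=np.array([-np.sin(y),np.cos(y),0]);fr=-np.array([np.cos(y),np.sin(y),0]);b=I.astype(int)
    def cast(u,v,off=0):
        o,d=ray('side',u,v);Y=o+d*((X0-n*off-o)@n)/(d@n)-X0;return np.array([Y@fr,Y[2]])*1e3
    big=cv2.resize(I,None,fx=4,fy=4,interpolation=cv2.INTER_CUBIC);hsv=cv2.cvtColor(big,cv2.COLOR_BGR2HSV)
    bl=cv2.inRange(hsv,(105,110,30),(130,255,255));bl=cv2.morphologyEx(bl,cv2.MORPH_CLOSE,np.ones((9,9)))
    k,l,st,ce=cv2.connectedComponentsWithStats(bl);u0,v0=proj('side',X0);i=l[int(v0*4+2),int(u0*4+2)]
    cn=max(cv2.findContours((l==i).astype(np.uint8),0,1)[0],key=len)[:,0]/4.-.375
    q=np.array([cast(*p) for p in cn]);c=np.zeros(2)
    for _ in range(6):
        a=np.degrees(np.arctan2(q[:,0]-c[0],q[:,1]-c[1]));s=((a<-60)|(a>165))&(np.hypot(*(q-c).T)<32)
        c=least_squares(lambda c:np.hypot(*(q[s]-c).T)-25,c,loss='soft_l1').x
    rs=np.hypot(*(q[s]-c).T);
    m=[];
    for v in range(int(v0)-12,int(v0)+8):
        for u in range(int(u0)-13,int(u0)+13):
            w=b[v,u,2]-55   # red channel: white vs blue
            p=cast(u,v)-c
            if w>25 and 4<np.hypot(*p)<21: m.append((*p,w))
    m=np.array(m);
    w=m[:,2];mx=(m[:,:2]*w[:,None]).sum(0)/w.sum();C=(m[:,:2]-mx).T@((m[:,:2]-mx)*w[:,None]);e=np.linalg.eigh(C)[1][:,1];e*=np.sign(e@mx)
    if verbose:print('yaw',yaw,'face centre off (fwd,up)',c.round(1),'edge fit rms',rs.std().round(2),'n',len(m),'line centroid',mx.round(1),'ang centroid %.1f line dir %.1f'%(np.degrees(np.arctan2(*mx)),np.degrees(np.arctan2(*e))))
    return cast,c,X0+(fr*c[0]+np.array([0,0,c[1]]))/1e3
E
python3 - <<'E'
from knob import *
I=np.load('side_f.npz')['p']
for yaw in(19,22,25):
    cast,c,X=knob(I,yaw,np.array([.6225,.1465,.2430]));ix=cast(228.8,168.5,.04)-c
    print('   face',X.round(4),'index r %.1f ang %.1f'%(np.hypot(*ix),np.degrees(np.arctan2(*ix))))
S=np.load('side0.npz');T=np.load('top0.npz')
for r in range(168,186):print(r,I[r,209:232,2].tolist())
E
```

```text
yaw 19 face centre off (fwd,up) [-1.6  1.7] edge fit rms 0.8 n 16 line centroid [-8.4  8.9] ang centroid -43.5 line dir -22.2
   face [0.6241 0.147  0.2447] index r 27.1 ang 25.5
yaw 22 face centre off (fwd,up) [-1.1  1.8] edge fit rms 0.73 n 16 line centroid [-8.8  8.9] ang centroid -44.6 line dir -21.6
   face [0.6235 0.1469 0.2448] index r 27.4 ang 28.3
yaw 25 face centre off (fwd,up) [-0.6  2. ] edge fit rms 0.68 n 16 line centroid [-9.1  8.9] ang centroid -45.5 line dir -21.2
   face [0.623  0.1467 0.245 ] index r 27.8 ang 31.2
168 [160, 161, 159, 156, 154, 152, 174, 166, 157, 178, 162, 178, 187, 160, 177, 184, 169, 186, 160, 89, 80, 158, 167]
169 [158, 161, 159, 155, 154, 137, 182, 186, 134, 170, 198, 191, 185, 172, 181, 184, 184, 188, 144, 117, 140, 185, 196]
170 [159, 161, 160, 157, 148, 143, 174, 182, 160, 191, 188, 160, 149, 159, 169, 170, 180, 187, 126, 152, 179, 171, 191]
171 [160, 162, 157, 157, 145, 172, 181, 167, 159, 175, 124, 77, 68, 88, 112, 116, 145, 180, 163, 179, 187, 150, 180]
172 [157, 162, 160, 150, 146, 159, 166, 161, 124, 98, 67, 64, 50, 45, 49, 71, 83, 134,
[... 665 characters left out ...]
161, 134, 69, 31, 30, 31, 32, 83, 147, 91, 28, 32, 31, 29, 31, 37, 25, 32, 29, 39, 42, 60, 171]
180 [161, 88, 30, 33, 34, 27, 30, 30, 146, 109, 48, 31, 34, 28, 30, 29, 31, 32, 35, 36, 30, 63, 169]
181 [160, 86, 28, 31, 29, 30, 26, 32, 89, 88, 48, 31, 27, 29, 30, 28, 34, 33, 28, 26, 32, 75, 171]
182 [161, 88, 30, 33, 29, 27, 29, 31, 55, 43, 29, 31, 26, 31, 31, 28, 31, 34, 22, 33, 36, 110, 175]
183 [158, 125, 64, 29, 30, 33, 32, 30, 25, 31, 30, 32, 32, 31, 33, 33, 34, 32, 32, 29, 33, 150, 174]
184 [161, 159, 90, 30, 26, 32, 30, 33, 27, 26, 31, 31, 27, 31, 28, 31, 29, 29, 30, 33, 70, 169, 176]
185 [161, 161, 126, 64, 30, 34, 30, 29, 33, 33, 31, 30, 31, 29, 29, 29, 26, 31, 23, 67, 136, 181, 189]
```

servo_tool:
  series:
    - {"x": 0.8,"y": 0,"z": -0.46,"rx": 0,"ry": 0,"rz": 0,"fingers": 70}
    - {"x": 0.8,"y": 0,"z": -0.46,"rx": 0,"ry": 0,"rz": 0,"fingers": 70}
    - {"x": 0.8,"y": 0,"z": -0.46,"rx": 0,"ry": 0,"rz": 0,"fingers": 70}
    - {"x": 0.8,"y": 0,"z": -0.46,"rx": 0,"ry": 1,"rz": 0,"fingers": 70}
    - {"x": 0,"y": 0,"z": 0,"rx": 0,"ry": 1,"rz": 0,"fingers": 70}
    - {"x": 0,"y": 0,"z": 0,"rx": 0,"ry": 1,"rz": 0,"fingers": 70}
    - {"x": 0,"y": 0,"z": 0,"rx": 0,"ry": 1,"rz": 0,"fingers": 70}
    - {"x": 0,"y": 0,"z": 0,"rx": 0,"ry": 1,"rz": 0,"fingers": 70}

```text
time: 11.45
eef_pos: [0.3135, 0.3066, 0.298]
ee_rot: [-1.998, -0.396, -2.011]
wrist_force: [-0.5, 0.3, -1.0]
opening: 0.0702
gripper_force: 0.0
```

```bash
cat > tgt.py <<'E'
from h import *
y=np.radians(22);n=np.array([-np.sin(y),np.cos(y),0]);zt=-n
R0=Ro.from_matrix(np.stack([np.array([0,0,1.]),np.cross(zt,[0,0,1.]),zt],1))
F=np.array([.6235,.147,.243])
E
python3 - <<'E'
from tgt import *
go(F+n*.069+n*.14,R0)
# verify stack from top now the gripper is higher
I,D=bot.camera('side');P=deproj('side',D)
q=P[(np.hypot(P[...,0]-.465,P[...,1]-.37)<.05)&(P[...,2]>.033)&(P[...,2]<.055)];print(len(q),q.min(0).round(3),q.max(0).round(3))
E
```

```text
t 11.45 pos [0.3135 0.3066 0.298 ] axes x,y,z [[-0.006, -0.004, 1.0], [0.383, -0.924, -0.002], [0.924, 0.383, 0.007]] joints [ 0.87  0.32  2.47  3.65  1.27 -1.74] open 0.07016970973620075
units xyz [-1.41  1.43  5.67] norm 6.0
rot units [-15.08  -0.04  -0.06]
455 [0.437 0.339 0.033] [0.501 0.404 0.041]
```

servo_tool:
  series:
    - {"x": 0,"y": 0,"z": 0,"rx": -1,"ry": 0,"rz": 0,"fingers": 70}
    - {"x": 0,"y": 0,"z": 0,"rx": -1,"ry": 0,"rz": 0,"fingers": 70}
    - {"x": 0,"y": 0,"z": 0,"rx": -1,"ry": 0,"rz": 0,"fingers": 70}
    - {"x": 0,"y": 0,"z": 0,"rx": -1,"ry": 0,"rz": 0,"fingers": 70}
    - {"x": 0,"y": 0,"z": 0,"rx": -1,"ry": 0,"rz": 0,"fingers": 70}
    - {"x": 0,"y": 0,"z": 0,"rx": -1,"ry": 0,"rz": 0,"fingers": 70}
    - {"x": 0,"y": 0,"z": 0,"rx": -1,"ry": 0,"rz": 0,"fingers": 70}
    - {"x": 0,"y": 0,"z": 0,"rx": -1,"ry": 0,"rz": 0,"fingers": 70}

```text
time: 12.17
eef_pos: [0.3137, 0.307, 0.2969]
ee_rot: [1.976, -0.452, 1.968]
wrist_force: [1.1, -0.5, 0.5]
opening: 0.0696
gripper_force: 0.0
```

```bash
python3 - <<'E'
from tgt import *
go(F+n*.069+n*.14,R0)
E
```

```text
t 12.1667 pos [0.3137 0.307  0.2969] axes x,y,z [[0.004, -0.001, 1.0], [-0.435, -0.9, 0.001], [0.9, -0.435, -0.004]] joints [ 1.12  0.47  2.13  4.71  1.57 -2.12] open 0.06958945550327686
units xyz [-1.33 -3.28  4.85] norm 6.0
rot units [-7.03  0.04  0.02]
```

servo_tool:
  series:
    - {"x": 0,"y": 0,"z": 0,"rx": 1,"ry": 0,"rz": 0,"fingers": 70}
    - {"x": 0,"y": 0,"z": 0,"rx": 1,"ry": 0,"rz": 0,"fingers": 70}
    - {"x": 0,"y": 0,"z": 0,"rx": 1,"ry": 0,"rz": 0,"fingers": 70}
    - {"x": 0,"y": 0,"z": 0,"rx": 1,"ry": 0,"rz": 0,"fingers": 70}
    - {"x": 0,"y": 0,"z": 0,"rx": 1,"ry": 0,"rz": 0,"fingers": 70}
    - {"x": 0,"y": 0,"z": 0,"rx": 1,"ry": 0,"rz": 0,"fingers": 70}
    - {"x": 0,"y": 0,"z": 0,"rx": 1,"ry": 0,"rz": 0,"fingers": 70}
    - {"x": 0,"y": 0,"z": 0,"rx": 1,"ry": 0,"rz": 0,"fingers": 70}

```text
time: 12.83
eef_pos: [0.3134, 0.3066, 0.2969]
ee_rot: [-2.009, -0.403, -2.0]
wrist_force: [0.9, 0.8, 0.1]
opening: 0.0699
gripper_force: 0.0
```

servo_tool:
  series:
    - {"x": 0,"y": 0,"z": 0,"rx": 1,"ry": 0,"rz": 0,"fingers": 70}
    - {"x": 0,"y": 0,"z": 0,"rx": 1,"ry": 0,"rz": 0,"fingers": 70}
    - {"x": 0,"y": 0,"z": 0,"rx": 1,"ry": 0,"rz": 0,"fingers": 70}
    - {"x": 0,"y": 0,"z": 0,"rx": 1,"ry": 0,"rz": 0,"fingers": 70}
    - {"x": 0,"y": 0,"z": 0,"rx": 1,"ry": 0,"rz": 0,"fingers": 70}
    - {"x": 0,"y": 0,"z": 0,"rx": 1,"ry": 0,"rz": 0,"fingers": 70}
    - {"x": 0,"y": 0,"z": 0,"rx": 1,"ry": 0,"rz": 0,"fingers": 70}
    - {"x": 0,"y": 0,"z": 0,"rx": 1,"ry": 0,"rz": 0,"fingers": 70}

```text
time: 13.5
eef_pos: [0.3148, 0.3059, 0.2973]
ee_rot: [-1.478, -1.014, -1.475]
wrist_force: [-0.1, 0.2, 0.3]
opening: 0.0696
gripper_force: 0.0
```

```bash
python3 - <<'E'
from tgt import *
go(F+n*.069+n*.14,R0)
E
```

```text
t 13.5 pos [0.3148 0.3059 0.2973] axes x,y,z [[-0.0, 0.003, 1.0], [0.933, -0.361, 0.001], [0.361, 0.933, -0.003]] joints [ 0.3   0.32  2.46  2.21  1.34 -1.28] open 0.06960762533954358
units xyz [-1.36  5.06  2.9 ] norm 6.0
rot units [-22.81  -0.     0.04]
```

servo_tool:
  series:
    - {"x": 0,"y": 0,"z": 0,"rx": 0,"ry": -1,"rz": 0,"fingers": 70}
    - {"x": 0,"y": 0,"z": 0,"rx": 0,"ry": -1,"rz": 0,"fingers": 70}
    - {"x": 0,"y": 0,"z": 0,"rx": 0,"ry": -1,"rz": 0,"fingers": 70}
    - {"x": 0,"y": 0,"z": 0,"rx": 0,"ry": -1,"rz": 0,"fingers": 70}
    - {"x": 0,"y": 0,"z": 0,"rx": 0,"ry": -1,"rz": 0,"fingers": 70}
    - {"x": 0,"y": 0,"z": 0,"rx": 0,"ry": -1,"rz": 0,"fingers": 70}
    - {"x": 0,"y": 0,"z": 0,"rx": 0,"ry": -1,"rz": 0,"fingers": 70}
    - {"x": 0,"y": 0,"z": 0,"rx": 0,"ry": -1,"rz": 0,"fingers": 70}

```text
time: 14.17
eef_pos: [0.314, 0.3069, 0.298]
ee_rot: [-2.102, -1.44, -0.886]
wrist_force: [-0.1, -0.1, -0.6]
opening: 0.0695
gripper_force: 0.0
```

servo_tool:
  series:
    - {"x": 0,"y": 0,"z": 0,"rx": 0,"ry": -1,"rz": 0,"fingers": 70}
    - {"x": 0,"y": 0,"z": 0,"rx": 0,"ry": -1,"rz": 0,"fingers": 70}
    - {"x": 0,"y": 0,"z": 0,"rx": 0,"ry": -1,"rz": 0,"fingers": 70}
    - {"x": 0,"y": 0,"z": 0,"rx": 0,"ry": -1,"rz": 0,"fingers": 70}
    - {"x": 0,"y": 0,"z": 0,"rx": 0,"ry": -1,"rz": 0,"fingers": 70}
    - {"x": 0,"y": 0,"z": 0,"rx": 0,"ry": -1,"rz": 0,"fingers": 70}
    - {"x": 0,"y": 0,"z": 0,"rx": 0,"ry": -1,"rz": 0,"fingers": 70}
    - {"x": 0,"y": 0,"z": 0,"rx": 0,"ry": 0,"rz": 0,"fingers": 70}

```text
time: 14.83
eef_pos: [0.3126, 0.3098, 0.2972]
ee_rot: [-2.503, -1.736, -0.17]
wrist_force: [-0.6, 0.0, -0.1]
opening: 0.0699
gripper_force: 0.0
```

```bash
python3 - <<'E'
from tgt import *
go(F+n*.069+n*.14,R0)
E
```

```text
t 14.8333 pos [0.3126 0.3098 0.2972] axes x,y,z [[0.347, 0.927, 0.143], [0.937, -0.349, -0.011], [0.039, 0.138, -0.99]] joints [0.64 0.11 1.98 0.11 0.94 0.93] open 0.06987145039360387
units xyz [2.55 5.19 1.68] norm 6.0
rot units [-18.16   6.2   15.66]
```

servo_tool:
  series:
    - {"x": 0,"y": 0,"z": 0,"rx": -0.68,"ry": -0.73,"rz": 0,"fingers": 70}
    - {"x": 0,"y": 0,"z": 0,"rx": -0.68,"ry": -0.73,"rz": 0,"fingers": 70}
    - {"x": 0,"y": 0,"z": 0,"rx": -0.68,"ry": -0.73,"rz": 0,"fingers": 70}
    - {"x": 0,"y": 0,"z": 0,"rx": -0.68,"ry": -0.73,"rz": 0,"fingers": 70}
    - {"x": 0,"y": 0,"z": 0,"rx": -0.68,"ry": -0.73,"rz": 0,"fingers": 70}
    - {"x": 0,"y": 0,"z": 0,"rx": -0.68,"ry": -0.73,"rz": 0,"fingers": 70}
    - {"x": 0,"y": 0,"z": 0,"rx": -0.68,"ry": -0.73,"rz": 0,"fingers": 70}
    - {"x": 0,"y": 0,"z": 0,"rx": -0.68,"ry": -0.73,"rz": 0,"fingers": 70}

```text
time: 15.5
eef_pos: [0.3111, 0.3088, 0.2961]
ee_rot: [2.013, 1.343, -0.092]
wrist_force: [0.3, -0.0, -0.4]
opening: 0.0702
gripper_force: 0.0
```

```bash
python3 - <<'E'
from tgt import *
go(F+n*.069+n*.14,R0*Ro.from_euler('z',-90,degrees=True))
go(F+n*.069+n*.14,R0*Ro.from_euler('z',90,degrees=True))
E
```

```text
t 15.5 pos [0.3111 0.3088 0.2961] axes x,y,z [[0.459, 0.783, -0.421], [0.833, -0.213, 0.511], [0.31, -0.585, -0.75]] joints [ 0.94  0.31  1.86 -0.65  1.38  1.6 ] open 0.07017474618988616
units xyz [3.87 4.03 2.34] norm 6.1
rot units [-7.45 -3.68  6.59]
t 15.5 pos [0.3111 0.3088 0.2961] axes x,y,z [[0.459, 0.783, -0.421], [0.833, -0.213, 0.511], [0.31, -0.585, -0.75]] joints [ 0.94  0.31  1.86 -0.65  1.38  1.6 ] open 0.07017474618988616
units xyz [3.87 4.03 2.34] norm 6.1
rot units [  4.58  -9.27 -21.25]
```

servo_tool:
  series:
    - {"x": 0,"y": 0,"z": 0,"rx": -0.68,"ry": -0.33,"rz": 0.6,"fingers": 70}
    - {"x": 0,"y": 0,"z": 0,"rx": -0.68,"ry": -0.33,"rz": 0.6,"fingers": 70}
    - {"x": 0,"y": 0,"z": 0,"rx": -0.68,"ry": -0.33,"rz": 0.6,"fingers": 70}
    - {"x": 0,"y": 0,"z": 0,"rx": -0.68,"ry": -0.33,"rz": 0.6,"fingers": 70}

```text
time: 15.83
eef_pos: [0.311, 0.3083, 0.2956]
ee_rot: [1.88, 0.95, 0.07]
wrist_force: [-0.4, -0.1, 0.3]
opening: 0.0699
gripper_force: 0.0
```

```bash
python3 - <<'E'
from tgt import *
go(F+n*.069+n*.14,R0*Ro.from_euler('z',-90,degrees=True))
E
```

```text
t 15.8333 pos [0.311  0.3083 0.2956] axes x,y,z [[0.691, 0.636, -0.343], [0.579, -0.204, 0.789], [0.432, -0.744, -0.509]] joints [ 1.01  0.41  1.86 -0.86  1.55  1.99] open 0.06985099282360256
units xyz [5.02 2.19 2.6 ] norm 6.1
rot units [-4.76 -2.35  4.17]
```

servo_tool:
  series:
    - {"x": 0,"y": 0,"z": 0,"rx": -0.68,"ry": -0.55,"rz": -0.3,"fingers": 70}
    - {"x": 0,"y": 0,"z": 0,"rx": -0.68,"ry": -0.55,"rz": 0,"fingers": 70}
    - {"x": 0,"y": 0,"z": 0,"rx": -0.68,"ry": -0.55,"rz": 0,"fingers": 70}
    - {"x": 0,"y": 0,"z": 0,"rx": -0.68,"ry": -0.55,"rz": 0,"fingers": 70}
    - {"x": 0,"y": 0,"z": 0,"rx": -0.68,"ry": -0.55,"rz": 0,"fingers": 70}
    - {"x": 0,"y": 0,"z": 0,"rx": -0.68,"ry": -0.55,"rz": 0,"fingers": 70}
    - {"x": 0,"y": 0,"z": 0,"rx": 0,"ry": 0,"rz": -1,"fingers": 70}
    - {"x": 0,"y": 0,"z": 0,"rx": 0,"ry": 0,"rz": -1,"fingers": 70}

```text
time: 16.5
eef_pos: [0.3115, 0.3075, 0.2947]
ee_rot: [1.345, 0.82, -0.234]
wrist_force: [0.4, 0.1, 0.0]
opening: 0.0698
gripper_force: 0.0
```

servo_tool:
  series:
    - {"x": 0,"y": 0,"z": 0,"rx": 0,"ry": 0,"rz": -1,"fingers": 70}
    - {"x": 0,"y": 0,"z": 0,"rx": 0,"ry": 0,"rz": -1,"fingers": 70}
    - {"x": 0,"y": 0,"z": 0,"rx": 0,"ry": 0,"rz": -1,"fingers": 70}
    - {"x": 0,"y": 0,"z": 0,"rx": 0,"ry": 0,"rz": -1,"fingers": 70}
    - {"x": 0,"y": 0,"z": 0,"rx": 0,"ry": 0,"rz": -1,"fingers": 70}
    - {"x": 0,"y": 0,"z": 0,"rx": 0,"ry": 0,"rz": -1,"fingers": 70}
    - {"x": 0,"y": 0,"z": 0,"rx": 0,"ry": 0,"rz": -1,"fingers": 70}
    - {"x": 0,"y": 0,"z": 0,"rx": 0,"ry": 0,"rz": -1,"fingers": 70}

```text
time: 17.17
eef_pos: [0.3114, 0.3075, 0.2954]
ee_rot: [0.934, 1.352, -0.882]
wrist_force: [0.3, -0.6, 0.5]
opening: 0.0701
gripper_force: 0.0
```

```bash
python3 - <<'E'
from tgt import *
go(F+n*.069+n*.12,R0*Ro.from_euler('z',90,degrees=True))
E
```

```text
t 17.1667 pos [0.3114 0.3075 0.2954] axes x,y,z [[0.033, 0.016, -0.999], [0.921, 0.388, 0.037], [0.388, -0.922, -0.002]] joints [ 1.03  0.62  1.81 -1.06  1.96  1.  ] open 0.07013339735750392
units xyz [1.52 5.65 2.01] norm 6.2
rot units [  0.13   0.1  -15.35]
```

servo_tool:
  series:
    - {"x": 0.19,"y": 0.7,"z": 0.25,"rx": 0,"ry": 0,"rz": 0,"fingers": 70}
    - {"x": 0.19,"y": 0.7,"z": 0.25,"rx": 0,"ry": 0,"rz": 0,"fingers": 70}
    - {"x": 0.19,"y": 0.7,"z": 0.25,"rx": 0,"ry": 0,"rz": 0,"fingers": 70}
    - {"x": 0.19,"y": 0.7,"z": 0.25,"rx": 0,"ry": 0,"rz": 0,"fingers": 70}
    - {"x": 0.19,"y": 0.7,"z": 0.25,"rx": 0,"ry": 0,"rz": 0,"fingers": 70}
    - {"x": 0.19,"y": 0.7,"z": 0.25,"rx": 0,"ry": 0,"rz": 0,"fingers": 70}
    - {"x": 0.19,"y": 0.7,"z": 0.25,"rx": 0,"ry": 0,"rz": 0,"fingers": 70}
    - {"x": 0.19,"y": 0.7,"z": 0.25,"rx": 0,"ry": 0,"rz": 0,"fingers": 70}

```text
time: 17.83
eef_pos: [0.5531, 0.3216, 0.2455]
ee_rot: [0.936, 1.35, -0.877]
wrist_force: [0.1, 0.9, -0.4]
opening: 0.07
gripper_force: 0.0
```

servo_tool:
  series:
    - {"x": 0,"y": 0,"z": 0,"rx": 0,"ry": 0,"rz": -1,"fingers": 70}
    - {"x": 0,"y": 0,"z": 0,"rx": 0,"ry": 0,"rz": -1,"fingers": 70}
    - {"x": 0,"y": 0,"z": 0,"rx": 0,"ry": 0,"rz": -1,"fingers": 70}
    - {"x": 0,"y": 0,"z": 0,"rx": 0,"ry": 0,"rz": -1,"fingers": 70}
    - {"x": 0,"y": 0,"z": 0,"rx": 0,"ry": 0,"rz": -1,"fingers": 70}
    - {"x": 0,"y": 0,"z": 0,"rx": 0,"ry": 0,"rz": -1,"fingers": 70}
    - {"x": 0,"y": 0,"z": 0,"rx": 0,"ry": 0,"rz": -1,"fingers": 70}
    - {"x": 0,"y": 0,"z": 0,"rx": 0,"ry": 0,"rz": -1,"fingers": 70}

```text
time: 18.5
eef_pos: [0.5517, 0.3218, 0.2458]
ee_rot: [0.331, 1.768, -1.497]
wrist_force: [0.0, -0.6, -0.6]
opening: 0.0701
gripper_force: 0.0
```

servo_tool:
  series:
    - {"x": 0,"y": 0,"z": 0,"rx": 0,"ry": 0,"rz": -1,"fingers": 70}
    - {"x": 0,"y": 0,"z": 0,"rx": 0,"ry": 0,"rz": -1,"fingers": 70}
    - {"x": 0,"y": 0,"z": 0,"rx": 0,"ry": 0,"rz": -1,"fingers": 70}
    - {"x": 0,"y": 0,"z": 0,"rx": 0,"ry": 0,"rz": -1,"fingers": 70}
    - {"x": 0,"y": 0,"z": 0,"rx": 0,"ry": 0,"rz": -1,"fingers": 70}
    - {"x": 0,"y": 0,"z": 0,"rx": 0,"ry": 0,"rz": -1,"fingers": 70}
    - {"x": 0,"y": 0,"z": 0,"rx": 0,"ry": 0,"rz": -1,"fingers": 70}
    - {"x": 0,"y": 0,"z": 0,"rx": 0,"ry": 0,"rz": 0,"fingers": 70}

```text
time: 19.17
eef_pos: [0.5516, 0.3219, 0.246]
ee_rot: [-0.365, 1.995, -1.978]
wrist_force: [-0.8, -0.1, 0.1]
opening: 0.0704
gripper_force: 0.0
```

```bash
python3 - <<'E'
from tgt import *
go(F+n*.069,R0*Ro.from_euler('z',90,degrees=True))
I,D=bot.camera('side');np.savez('side_h.npz',p=I,d=D);T,E=bot.camera('top');np.savez('top_h.npz',p=T,d=E)
p,q,o=tool();zt=q.as_matrix()[:,2];yt=q.as_matrix()[:,1]
for s in(1,-1):
    X=p+.084*zt+s*.035*yt;print('tip',X.round(3),'side px',np.round(proj('side',X),1))
a=cv2.resize(I[130:250,180:290],(495,540),interpolation=cv2.INTER_CUBIC)
c=cv2.resize(T[110:230,190:260],(315,540),interpolation=cv2.INTER_CUBIC)
cv2.imwrite('pics/kn.png',cv2.resize(np.hstack([a,c]),(800,533)))
E
```

```text
t 19.1667 pos [0.5516 0.3219 0.246 ] axes x,y,z [[-0.92, -0.389, -0.038], [0.035, 0.016, -0.999], [0.39, -0.921, -0.001]] joints [ 0.74  0.9   1.38 -1.34  1.83 -0.8 ] open 0.07040768421384519
units xyz [0.02 0.07 3.  ] norm 3.0
rot units [ 0.01  0.15 -0.37]
tip [0.586 0.245 0.212] side px [205.2 207.6]
tip [0.583 0.244 0.282] side px [204.9 180.3]
```

View pics/kn.png

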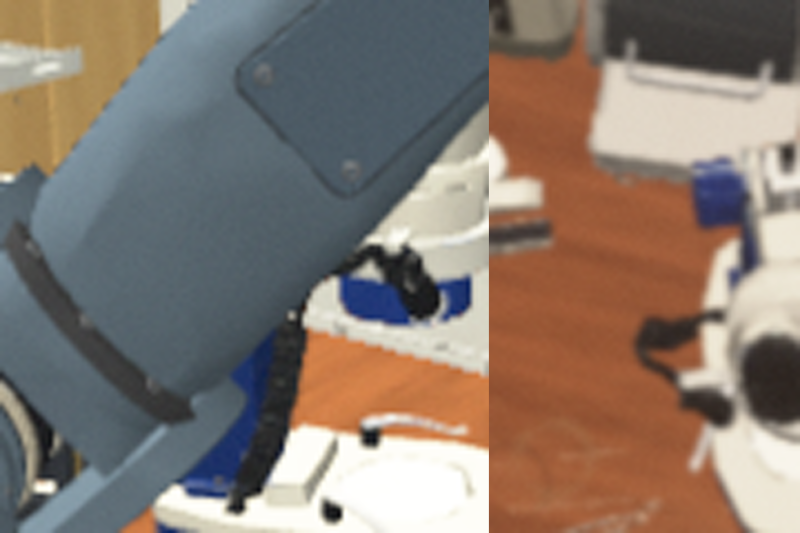

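The top-view half shows the fingertips at (540,232), coming in from the left towards the blue knob at (720,195). In the side view the arm hides the knob. I'll check the knob's position numerically from the top view before closing in.

```bash
python3 - <<'E'
from tgt import *
fr=-np.array([np.cos(y),np.sin(y),0])
for fn in('top0.npz','top_h.npz'):
    d=np.load(fn);I=d['p'];P=deproj('top',d['d'])
    big=cv2.resize(I,None,fx=4,fy=4,interpolation=cv2.INTER_CUBIC);hsv=cv2.cvtColor(big,cv2.COLOR_BGR2HSV)
    m=cv2.inRange(hsv,(105,110,40),(130,255,255));k,l,st,ce=cv2.connectedComponentsWithStats(m)
    for i in range(1,k):
        c=ce[i]/4-.375
        if st[i,4]>300 and 225<c[0]<290 and 135<c[1]<165:
            r=cv2.minAreaRect(np.argwhere(l==i)[:,::-1].astype(np.float32));box=cv2.boxPoints(r)/4-.375
            W=[plane('top',*q,.266)-F for q in box]
            print(fn,c.round(1),'size',np.round(r[1],0)/4,'centre',(plane('top',*c,.266)).round(4));print('   corners (fwd,out) mm',[(round(w@fr*1e3,1),round(w@n*1e3,1)) for w in W])
    b=I.astype(int);mm=(b[...,0]>b[...,2]+40)&(abs(P[...,2]-.255)<.03)
    mm[:, :232]=0;mm[:,252:]=0;q=P[mm]-F;print('depth pts',len(q),'fwd',np.percentile(q@fr,[2,50,98]).round(3),'out',np.percentile(q@n,[2,50,98]).round(3),'z',np.percentile(q[:,2]+F[2],[50,90,98]).round(3))
# lamp dark pts (top) near path
d=np.load('top_h.npz');b=d['p'].astype(int);P=deproj('top',d['d']);w=P-F
m=(b.max(2)<60)&(P[...,2]>.1)&(P[...,2]<.35)&(w@n>.0)&(w@n<.15)&(w@fr>.03)&(w@fr<.2);q=w[m]
print('dark',len(q),'fwd',np.percentile(q@fr,[1,50]).round(3),'out',np.percentile(q@n,[50,99]).round(3),'z',np.percentile(q[:,2]+F[2],[1,99]).round(3))
E
```

```text
top0.npz [272.1 148.4] size [13.25  9.75] centre [0.6603 0.0407 0.266 ]
   corners (fwd,out) mm [(np.float64(-15.8), np.float64(-96.9)), (np.float64(-14.9), np.float64(-127.7)), (np.float64(29.1), np.float64(-125.0)), (np.float64(28.1), np.float64(-94.5))]
top0.npz [241.1 153.6] size [10.  9.] centre [0.6187 0.1288 0.266 ]
   corners (fwd,out) mm [(np.float64(-3.4), np.float64(-2.4)), (np.float64(-4.0), np.float64(-30.0)), (np.float64(29.0), np.float64(-30.2)), (np.float64(29.6), np.float64(-2.8))]
depth pts 81 fwd [-0.013  0.005  0.018] out [-0.029 -0.015 -0.003] z [0.262 0.265 0.267]
top_h.npz [272.2 148.4] size [13. 10.] centre [0.6603 0.0405 0.266 ]
   corners (fwd,out) mm [(np.float64(-15.9), np.float64(-97.6)), (np.float64(-14.0), np.float64(-128.7)), (np.float64(28.9), np.float64(-124.9)), (np.float64(27.0), np.float64(-94.2))]
top_h.npz [241.1 153.6] size [10.  9.] centre [0.6184 0.1287 0.266 ]
   corners (fwd,out) mm [(np.float64(-3.5), np.float64(-2.4)), (np.float64(-4.2), np.float64(-29.9)), (np.float64(28.9), np.float64(-30.1)), (np.float64(29.5), np.float64(-2.8))]
depth pts 76 fwd [-0.011  0.006  0.019] out [-0.03  -0.015 -0.003] z [0.262 0.266 0.267]
dark 69 fwd [0.052 0.09 ] out [0.024 0.049] z [0.105 0.245]
```

servo_tool:
  series:
    - {"x": 0,"y": 0.03,"z": 0.5,"rx": 0,"ry": 0,"rz": -0.2,"fingers": 70}
    - {"x": 0,"y": 0.04,"z": 0.6,"rx": 0,"ry": 0,"rz": -0.2,"fingers": 70}
    - {"x": 0,"y": 0,"z": 0.6,"rx": 0,"ry": 0,"rz": 0,"fingers": 70}
    - {"x": 0,"y": 0,"z": 0.5,"rx": 0,"ry": 0,"rz": 0,"fingers": 70}
    - {"x": 0,"y": 0,"z": 0.4,"rx": 0,"ry": 0,"rz": 0,"fingers": 70}
    - {"x": 0,"y": 0,"z": 0.3,"rx": 0,"ry": 0,"rz": 0,"fingers": 70}
    - {"x": 0,"y": 0,"z": 0.15,"rx": 0,"ry": 0,"rz": 0,"fingers": 70}
    - {"x": 0,"y": 0,"z": 0,"rx": 0,"ry": 0,"rz": 0,"fingers": 70}

```text
time: 19.93
eef_pos: [0.5991, 0.2096, 0.2452]
ee_rot: [-0.396, 1.996, -2.001]
wrist_force: [-0.0, -0.6, -0.5]
opening: 0.0701
gripper_force: 0.0
```

```bash
python3 - <<'E'
from tgt import *
go(F+n*.067,R0*Ro.from_euler('z',90,degrees=True));print(bot.get_obs()['wrist_force'])
E
```

```text
t 19.9333 pos [0.5991 0.2096 0.2452] axes x,y,z [[-0.921, -0.389, -0.007], [0.008, -0.001, -1.0], [0.389, -0.921, 0.004]] joints [ 0.57  0.85  1.5  -1.46  1.69 -0.78] open 0.07007177463140982
units xyz [0.02 0.06 0.  ] norm 0.1
rot units [-0.04  0.14 -0.07]
[-0.02353567 -0.59125672 -0.48620343]
```

servo_tool:
  series:
    - {"x": 0,"y": 0.06,"z": 0,"rx": 0,"ry": 0,"rz": 0,"fingers": 60}
    - {"x": 0,"y": 0,"z": 0,"rx": 0,"ry": 0,"rz": 0,"fingers": 54}
    - {"x": 0,"y": 0,"z": 0,"rx": 0,"ry": 0,"rz": 0,"fingers": 50}
    - {"x": 0,"y": 0,"z": 0,"rx": 0,"ry": 0,"rz": 0,"fingers": 46}
    - {"x": 0,"y": 0,"z": 0,"rx": 0,"ry": 0,"rz": 0,"fingers": 42}
    - {"x": 0,"y": 0,"z": 0,"rx": 0,"ry": 0,"rz": 0,"fingers": 42}
    - {"x": 0,"y": 0,"z": 0,"rx": 0,"ry": 0,"rz": 0,"fingers": 42}
  force: 15

```text
time: 20.52
eef_pos: [0.5986, 0.2112, 0.241]
ee_rot: [-0.403, 1.998, -1.999]
wrist_force: [1.4, 6.1, -16.0]
opening: 0.0494
gripper_force: 15.0
```

servo_tool:
  series:
    - {"x": 0,"y": 0.05,"z": 0,"rx": 0,"ry": 0,"rz": 0,"fingers": 42}
    - {"x": 0,"y": 0,"z": 0,"rx": 0,"ry": 0,"rz": 0,"fingers": 42}
    - {"x": 0,"y": 0,"z": 0,"rx": 0,"ry": 0,"rz": 0,"fingers": 42}
  force: 15

```text
time: 20.77
eef_pos: [0.5987, 0.2112, 0.2406]
ee_rot: [-0.399, 1.995, -2.001]
wrist_force: [-0.8, 5.2, -6.9]
opening: 0.049
gripper_force: 15.0
```

servo_tool:
  series:
    - {"x": 0,"y": 0.03,"z": 0,"rx": 0,"ry": 0,"rz": 0,"fingers": 40}
    - {"x": 0,"y": 0,"z": 0,"rx": 0,"ry": 0,"rz": 0,"fingers": 40}
    - {"x": 0,"y": 0,"z": 0,"rx": 0,"ry": 0,"rz": 0,"fingers": 40}
  force: 50

```text
time: 21.02
eef_pos: [0.5987, 0.2112, 0.2403]
ee_rot: [-0.397, 1.994, -2.002]
wrist_force: [-1.9, 5.2, -1.7]
opening: 0.0487
gripper_force: 50.0
```

servo_tool:
  series:
    - {"x": 0,"y": 0.013,"z": 0,"rx": 0,"ry": 0,"rz": 0.5,"fingers": 40}
    - {"x": 0.001,"y": 0.013,"z": 0,"rx": 0,"ry": 0,"rz": 0.5,"fingers": 40}
    - {"x": 0.002,"y": 0.013,"z": 0,"rx": 0,"ry": 0,"rz": 0.5,"fingers": 40}
    - {"x": 0.002,"y": 0.013,"z": 0,"rx": 0,"ry": 0,"rz": 0.5,"fingers": 40}
    - {"x": 0.003,"y": 0.013,"z": 0,"rx": 0,"ry": 0,"rz": 0.5,"fingers": 40}
    - {"x": 0.004,"y": 0.012,"z": 0,"rx": 0,"ry": 0,"rz": 0.5,"fingers": 40}
    - {"x": 0.004,"y": 0.012,"z": 0,"rx": 0,"ry": 0,"rz": 0.5,"fingers": 40}
    - {"x": 0.005,"y": 0.012,"z": 0,"rx": 0,"ry": 0,"rz": 0.5,"fingers": 40}
  force: 50

```text
time: 21.68
eef_pos: [0.5987, 0.2112, 0.2361]
ee_rot: [0.026, 1.885, -1.735]
wrist_force: [-1.0, 5.5, -2.5]
opening: 0.0485
gripper_force: 50.0
```

```bash
python3 - <<'E'
from tgt import *
p,q,o=tool();print(p.round(4),q.as_matrix().T.round(3).tolist(),o['wrist_force'],o['ft_torque'],'torque about tool z',q.inv().apply(o['ft_torque']).round(2),'roll',(np.degrees((R0.inv()*q).as_rotvec())).round(1),o['opening'],o['time'])
E
```

```text
[0.5987 0.2112 0.2361] [[-0.836, -0.357, -0.416], [0.385, 0.158, -0.909], [0.39, -0.921, 0.006]] [-0.97988461  5.52760197 -2.49406279] [0.8713404  0.40663817 0.20244486] torque about tool z [-0.96  0.22 -0.03] roll [  1.   -0.8 114.6] 0.04854064951348914 21.6833
```

servo_tool:
  series:
    - {"x": 0.006,"y": 0.013,"z": 0,"rx": 0,"ry": 0,"rz": 0.56,"fingers": 40}
    - {"x": 0.007,"y": 0.013,"z": 0,"rx": 0,"ry": 0,"rz": 0.56,"fingers": 40}
    - {"x": 0.008,"y": 0.012,"z": 0,"rx": 0,"ry": 0,"rz": 0.56,"fingers": 40}
    - {"x": 0.009,"y": 0.012,"z": 0,"rx": 0,"ry": 0,"rz": 0.56,"fingers": 40}
    - {"x": 0.009,"y": 0.011,"z": 0,"rx": 0,"ry": 0,"rz": 0.56,"fingers": 40}
    - {"x": 0.01,"y": 0.011,"z": 0,"rx": 0,"ry": 0,"rz": 0.56,"fingers": 40}
    - {"x": 0.011,"y": 0.01,"z": 0,"rx": 0,"ry": 0,"rz": 0.56,"fingers": 40}
    - {"x": 0.011,"y": 0.009,"z": 0,"rx": 0,"ry": 0,"rz": 0.56,"fingers": 40}
  force: 50

```text
time: 22.35
eef_pos: [0.5987, 0.2112, 0.2313]
ee_rot: [0.433, 1.706, -1.409]
wrist_force: [1.8, 7.6, -4.0]
opening: 0.0487
gripper_force: 50.0
```

servo_tool:
  series:
    - {"x": 0,"y": 0,"z": 0,"rx": 0,"ry": 0,"rz": 0,"fingers": 40}
    - {"x": 0,"y": 0,"z": 0,"rx": 0,"ry": 0,"rz": 0,"fingers": 46}
    - {"x": 0,"y": 0,"z": 0,"rx": 0,"ry": 0,"rz": 0,"fingers": 54}
    - {"x": 0,"y": 0,"z": 0,"rx": 0,"ry": 0,"rz": 0,"fingers": 64}
    - {"x": 0,"y": 0,"z": 0,"rx": 0,"ry": 0,"rz": 0,"fingers": 70}
    - {"x": 0,"y": 0,"z": 0,"rx": 0,"ry": 0,"rz": 0,"fingers": 70}

```text
time: 22.85
eef_pos: [0.5987, 0.2103, 0.2313]
ee_rot: [0.432, 1.708, -1.412]
wrist_force: [-0.1, 0.2, -0.3]
opening: 0.0679
gripper_force: 0.0
```

```bash
python3 - <<'E'
from tgt import *
p,q,o=tool();print(p.round(4),o['wrist_force'],'roll',(np.degrees((R0.inv()*q).as_rotvec())).round(1),o['opening'],o['time'],np.round(o['joints'],2))
I,D=bot.camera('side');print(I[174:184:3,212:232:4].tolist())
E
```

```text
[0.5987 0.2103 0.2313] [-0.10710957  0.18597072 -0.30895635] roll [  0.8  -1.  141.3] 0.06794336850092388 22.85 [ 0.57  0.87  1.49 -1.45  1.69  0.13]
[[[113, 104, 90], [109, 99, 86], [107, 98, 86], [109, 99, 86], [107, 98, 86]], [[111, 103, 89], [107, 99, 85], [108, 98, 84], [105, 97, 84], [106, 98, 85]], [[111, 103, 88], [107, 100, 86], [106, 99, 85], [104, 96, 84], [106, 97, 83]], [[103, 96, 84], [107, 99, 87], [106, 96, 84], [107, 98, 85], [105, 97, 84]]]
```

servo_tool:
  series:
    - {"x": 0,"y": 0,"z": -0.3,"rx": 0,"ry": 0,"rz": 0,"fingers": 70}
    - {"x": 0,"y": 0,"z": -0.5,"rx": 0,"ry": 0,"rz": 0,"fingers": 70}
    - {"x": 0,"y": 0,"z": -0.6,"rx": 0,"ry": 0,"rz": 0,"fingers": 70}
    - {"x": 0,"y": 0,"z": -0.7,"rx": 0,"ry": 0,"rz": 0,"fingers": 70}
    - {"x": 0,"y": 0,"z": -0.7,"rx": 0,"ry": 0,"rz": 0,"fingers": 70}
    - {"x": 0,"y": 0,"z": -0.5,"rx": 0,"ry": 0,"rz": 0,"fingers": 70}
    - {"x": 0,"y": 0,"z": 0,"rx": 0,"ry": 0,"rz": 0,"fingers": 70}

```text
time: 23.48
eef_pos: [0.5455, 0.3358, 0.2304]
ee_rot: [0.429, 1.708, -1.409]
wrist_force: [0.1, -0.7, 0.4]
opening: 0.0703
gripper_force: 0.0
```

```bash
python3 - <<'E'
from tgt import *
go([.38,.32,.35]);go([.29,.19,.35])
E
```

```text
t 23.4833 pos [0.5455 0.3358 0.2304] axes x,y,z [[-0.573, -0.249, -0.781], [0.719, 0.304, -0.625], [0.393, -0.92, 0.004]] joints [ 0.76  0.93  1.36 -1.33  1.84  0.08] open 0.07032654259795619
units xyz [ 0.14 -4.96 -1.25] norm 5.1
t 23.4833 pos [0.5455 0.3358 0.2304] axes x,y,z [[-0.573, -0.249, -0.781], [0.719, 0.304, -0.625], [0.393, -0.92, 0.004]] joints [ 0.76  0.93  1.36 -1.33  1.84  0.08] open 0.07032654259795619
units xyz [ 2.23 -7.57  0.86] norm 7.9
```

servo_tool:
  series:
    - {"x": 0.02,"y": -0.83,"z": -0.2,"rx": 0,"ry": 0,"rz": 0,"fingers": 70}
    - {"x": 0.02,"y": -0.83,"z": -0.2,"rx": 0,"ry": 0,"rz": 0,"fingers": 70}
    - {"x": 0.02,"y": -0.83,"z": -0.2,"rx": 0,"ry": 0,"rz": 0,"fingers": 70}
    - {"x": 0.02,"y": -0.83,"z": -0.2,"rx": 0,"ry": 0,"rz": 0,"fingers": 70}
    - {"x": 0.02,"y": -0.83,"z": -0.2,"rx": 0,"ry": 0,"rz": 0,"fingers": 70}
    - {"x": 0.02,"y": -0.83,"z": -0.2,"rx": 0,"ry": 0,"rz": 0,"fingers": 70}

```text
time: 23.98
eef_pos: [0.3811, 0.3145, 0.3519]
ee_rot: [0.432, 1.708, -1.412]
wrist_force: [-0.6, -0.2, 0.4]
opening: 0.0697
gripper_force: 0.0
```

servo_tool:
  series:
    - {"x": 0.5,"y": -0.6,"z": 0.5,"rx": 0,"ry": 0,"rz": 0,"fingers": 70}
    - {"x": 0.5,"y": -0.6,"z": 0.5,"rx": 0,"ry": 0,"rz": 0,"fingers": 70}
    - {"x": 0.5,"y": -0.6,"z": 0.5,"rx": 0,"ry": 0,"rz": 0,"fingers": 70}
    - {"x": 0.5,"y": -0.6,"z": 0.5,"rx": 0,"ry": 0,"rz": 0,"fingers": 70}
    - {"x": 0,"y": 0,"z": 0,"rx": 0,"ry": 0,"rz": 0,"fingers": 70}

```text
time: 24.4
eef_pos: [0.2953, 0.1884, 0.3488]
ee_rot: [0.429, 1.708, -1.417]
wrist_force: [-0.3, 0.1, -0.1]
opening: 0.0695
gripper_force: 0.0
```

```bash
python3 - <<'E'
from knob import *
go([.38,.32,.35])
I,D=bot.camera('side');np.savez('side_k.npz',p=I,d=D)
for r in range(170,190):print(r,I[r,209:234,2].tolist())
E
```

```text
t 24.4 pos [0.2953 0.1884 0.3488] axes x,y,z [[-0.577, -0.249, -0.778], [0.718, 0.298, -0.629], [0.388, -0.922, 0.007]] joints [ 0.92  0.38  2.08 -1.16  1.9   0.27] open 0.06948137325307394
units xyz [-2.07  2.48 -2.21] norm 3.9
170 [166, 168, 164, 162, 159, 157, 159, 158, 183, 211, 181, 202, 217, 192, 198, 209, 200, 204, 170, 123, 129, 170, 160, 149, 144]
171 [165, 167, 163, 161, 161, 160, 142, 166, 179, 189, 166, 170, 190, 139, 176, 190, 177, 194, 180, 104, 84, 152, 170, 165, 163]
172 [164, 164, 165, 162, 160, 135, 145, 179, 155, 179, 193, 178, 187, 167, 184, 190, 176, 188, 173, 118, 143, 191, 198, 198, 183]
173 [164, 164, 166, 165, 145, 135, 163, 184, 166, 185, 182, 178, 166, 166, 174, 186, 190, 193, 132, 141, 181, 180, 198, 207, 183]
174 [166, 166, 166, 165, 154, 177, 175, 185, 174, 156, 129, 120, 97, 92, 114, 143, 158, 196, 166, 183, 192, 153, 187, 204, 185]
175 [166, 165, 166, 159, 166, 162, 170, 155, 110, 57, 41, 37, 40, 48, 50, 49, 111, 174, 187, 191, 193, 170, 190, 201, 178]
176 [166, 166, 166, 167, 166, 141, 121, 72, 39, 41, 37, 37, 38, 75, 60, 91, 130, 112, 113, 167, 190, 
[... 789 characters left out ...]
6, 60, 38, 49, 175, 196, 180]
184 [166, 139, 73, 31, 31, 34, 31, 30, 30, 33, 122, 109, 59, 31, 32, 32, 33, 31, 39, 31, 27, 48, 172, 198, 198]
185 [166, 131, 69, 33, 29, 32, 31, 30, 33, 34, 105, 68, 34, 35, 33, 33, 31, 34, 32, 29, 27, 60, 173, 195, 196]
186 [167, 165, 93, 34, 33, 31, 28, 32, 32, 31, 32, 33, 29, 34, 32, 34, 33, 31, 29, 29, 25, 99, 165, 181, 192]
187 [164, 164, 92, 29, 30, 30, 31, 32, 30, 35, 34, 34, 34, 27, 31, 31, 28, 33, 28, 24, 39, 154, 176, 165, 173]
188 [165, 164, 131, 65, 30, 30, 31, 31, 31, 33, 31, 31, 32, 33, 30, 33, 31, 34, 32, 47, 126, 186, 197, 181, 181]
189 [165, 164, 166, 91, 33, 34, 32, 30, 35, 31, 33, 34, 35, 36, 31, 30, 30, 29, 47, 102, 179, 197, 172, 190, 203]
```

```bash
python3 - <<'E'
from h import *
I,D=bot.camera('top');P=deproj('top',D);b=I.astype(int);v,u=np.mgrid[:384,:512]
d=np.load('side_k.npz');Q=deproj('side',d['d'])
for nm,W in(('top',P),('side',Q)):
    for lo,hi in((.005,.012),(.014,.024),(.031,.05)):
        q=W[(np.hypot(W[...,0]-.466,W[...,1]-.371)<.045)&(W[...,2]>lo)&(W[...,2]<hi)]
        if len(q)>5:print(nm,lo,len(q),np.percentile(q,[1,99],axis=0)[:,:2].round(3).tolist(),np.median(q,0).round(4))
m=((b[...,0]>125)&(np.hypot(u-164.2,v-200.7)<13)).astype(np.uint8);e=cv2.fitEllipse(max(cv2.findContours(m,0,1)[0],key=len));print(np.round(e[0],1),np.round(e[1],1),plane('top',*e[0],.040).round(4))
# index bar vs line: bar darkness centroid per row, line fit on face
S=d['p'].astype(int)[...,2]
for r in range(167,175):
    w=np.clip(165-S[r,225:232],0,None);print(r,S[r,225:232].tolist())
rows=np.arange(179,186);cu=[]
for r in rows:
    w=np.clip(S[r,217:226]-45,0,None);cu.append((w*np.arange(217,226)).sum()/w.sum())
print('line slope',np.polyfit(rows,cu,1))
E
```

```text
top 0.005 17 [[0.426, 0.333], [0.496, 0.411]] [0.455  0.3536 0.0067]
top 0.014 14 [[0.436, 0.339], [0.484, 0.368]] [0.4433 0.3495 0.0196]
top 0.031 233 [[0.437, 0.339], [0.495, 0.398]] [0.4654 0.3685 0.0372]
side 0.005 74 [[0.437, 0.353], [0.486, 0.402]] [0.4483 0.3934 0.0087]
side 0.014 101 [[0.437, 0.361], [0.485, 0.403]] [0.4487 0.3929 0.0199]
side 0.031 475 [[0.438, 0.342], [0.497, 0.401]] [0.4647 0.3747 0.0386]
[164.9 201.6] [17.5 18.1] [0.4627 0.3672 0.04  ]
167 [191, 190, 168, 204, 215, 212, 169]
168 [189, 190, 161, 201, 214, 213, 171]
169 [199, 198, 167, 178, 196, 211, 173]
170 [200, 204, 170, 123, 129, 170, 160]
171 [177, 194, 180, 104, 84, 152, 170]
172 [176, 188, 173, 118, 143, 191, 198]
173 [190, 193, 132, 141, 181, 180, 198]
174 [158, 196, 166, 183, 192, 153, 187]
line slope [ -0.54568656 320.0942555 ]
```

```bash
python3 -c "
from station import bot
print(bot.close_job())"
```

```text
the job is handed in; nothing more can be done
None
```

I handed the job in with the viewed dish stacked squarely on the pile and the white line measured within about 3° of the index bar. The pile was not shifted measurably, nothing else on the bench was touched as far as I could tell, and the run took about 25 s; the hand-in returned no verdict.

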